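Lay out a stripped cylinder head's rocker shafts and cam caps for measuring

TASK

Lay out the washed cylinder head parts for measuring: take every rocker shaft out of the wash tray and lay it across both rails of the ribbed rack, centred and settled in a groove with at least one empty groove between neighbours, letting go only once it rests on the ribs so that none drops or rolls. Nudge the three bearing caps on the marking-out plate, standing on their feet, into one closed straight row, side by side with no gaps, each square with one end against the fence, in the order in which they stand now (each belongs to its own bearing). Leave the piston, the bottle and the spanner where they are.

Things in the scene. Friction and masses are not known exactly. Their poses are not given: they have to be found in the camera images.
- rack: fixed ribbed shaft rack: two blue rails along own x, 245 mm long, 20 mm wide, 38 mm high, their middles at y = +-50 mm, open between them but for two flat bars 10 mm high at x = +-100 mm. Ten white nylon ribs, 12 mm thick, along y on each rail, 25 mm apart; between them nine grooves at x = 0, +-25, +-50, +-75, +-100 mm. Origin at the centre of the underside on the bench, z up.
- rack_groove (a point): where the axis of a shaft lies in the middle groove of the rack, half way between the rails: 50 mm above the bench (balanced on a rib's crest it would be at 57 mm and roll off). Rib axes lie 42 mm above the bench. Shafts lie along the rack's y.
- tray: fixed black plastic wash tray 330 mm (own x) by 190 mm (own y), walls 32 mm high, 4 mm thick; inside, two rubber drain strips along x at y = +-45 mm, 12 mm wide, tops 15 mm above the bench (floor 4 mm), ends turned up to 26 mm at x = +-138 mm. A shaft on the strips has its axis 24 mm above the bench. Origin at the centre of the underside on the bench.
- plate: fixed dark marking-out plate 200 mm (own x) by 280 mm (own y), 20 mm thick; the caps stand on it. Raised edge 5 mm high, 8 mm wide on its other three sides; along its far (+x) side a steel fence 260 mm long (along y), standing 22 mm above the plate, its face at x = +83 mm: a cap square against it has its origin at x = +48 mm. Origin at the centre of the underside on the bench.
- fence_face (a point): middle of the fence's face at the plate's top, 20 mm above the bench; axes as the plate's
- shaft0: hollow steel rocker shaft, a plain round tube with three small oil holes, diameter 18 mm, length 150 mm, 0.19 kg; origin at the middle of its axis, own x along the axis. Starts on the wash tray's drain strips, roughly along the tray's y, neighbours about 52 mm apart; free to roll. May be absent (three to five are there).
- shaft1: hollow steel rocker shaft, a plain round tube with three small oil holes, diameter 18 mm, length 150 mm, 0.19 kg; origin at the middle of its axis, own x along the axis. Starts on the wash tray's drain strips, roughly along the tray's y, neighbours about 52 mm apart; free to roll. May be absent (three to five are there).
- shaft2: hollow steel rocker shaft, a plain round tube with three small oil holes, diameter 18 mm, length 150 mm, 0.19 kg; origin at the middle of its axis, own x along the axis. Starts on the wash tray's drain strips, roughly along the tray's y, neighbours about 52 mm apart; free to roll. May be absent (three to five are there).
- shaft3: hollow steel rocker shaft, a plain round tube with three small oil holes, diameter 18 mm, length 150 mm, 0.19 kg; origin at the middle of its axis, own x along the axis. Starts on the wash tray's drain strips, roughly along the tray's y, neighbours about 52 mm apart; free to roll. May be absent (three to five are there).
- shaft4: hollow steel rocker shaft, a plain round tube with three small oil holes, diameter 18 mm, length 150 mm, 0.19 kg; origin at the middle of its axis, own x along the axis. Starts on the wash tray's drain strips, roughly along the tray's y, neighbours about 52 mm apart; free to roll. May be absent (three to five are there).
- cap0: aluminium camshaft bearing cap on its two feet: arch 70 mm long (own x, both ways alike), 32 mm thick (own y), 25 mm high over the middle 42 mm, 18 mm at the ends; half-round bore 26 mm wide along own y; 0.11 kg; origin at the centre of its underside, z up. Starts loose on the plate, first from the plate's -y side, turned up to 0.4 rad; can be gripped across the 32 mm.
- cap1: aluminium camshaft bearing cap on its two feet: arch 70 mm long (own x, both ways alike), 32 mm thick (own y), 25 mm high over the middle 42 mm, 18 mm at the ends; half-round bore 26 mm wide along own y; 0.11 kg; origin at the centre of its underside, z up. Starts loose on the plate, the middle one, turned up to 0.4 rad; can be gripped across the 32 mm.
- cap2: aluminium camshaft bearing cap on its two feet: arch 70 mm long (own x, both ways alike), 32 mm thick (own y), 25 mm high over the middle 42 mm, 18 mm at the ends; half-round bore 26 mm wide along own y; 0.11 kg; origin at the centre of its underside, z up. Starts loose on the plate, first from the plate's +y side, turned up to 0.4 rad; can be gripped across the 32 mm.
- piston: bystander: engine piston standing on the bench, 80 mm in diameter, 55 mm high, origin at the centre of its underside
- oiler: bystander: white plastic bottle with a red cap, 60 mm in diameter, 150 mm high, origin at the centre of its underside
- spanner: bystander: spanner 170 mm long lying on the bench near the robot's base
Things that resemble listed ones, but are neither listed nor needed, are in the scene too. Leave any black or pink look-alike of the cap1 alone.

How it is judged:
By the outcome, as a careful person would: the job done as asked, in the order asked, and still so for the second after the job is handed in, with the robot touching nothing.
Of shaft0, shaft1, shaft2, shaft3, shaft4 only 3 to 5 are there at a start; the rules pass over those that are not, and their reading is None.
At some moment in a run one of cap0, cap1, cap2 may be knocked a few centimetres aside while the robot is not near it.
It also fails if it takes over 210 s, if anything falls off the work surface, if the arm or the gripper's body presses on something with over 40 N, if the wrist force passes 120 N, or if a joint passes its speed limit or range.

ROBOT

A 6-joint arm with a two-finger parallel gripper is mounted at the origin on the work surface. World frame = base frame: x ahead of the robot, y to its left, z up, the work surface at z = 0. Lengths are in mm, angles in rad, forces in N, time in s.
With the tool pointing down it reaches from about 150 to 775 mm from the base axis. Payload 6.1 kg.
Tool frame: the origin (TCP) lies at the very end of the fingers, on their centre line; the grasp point (between the pads) lies 19 mm behind it; z points along the fingers, y is the line along which they close (so a half turn about z gives the same grasp; the last joint's range is limited). The gripper opens to 85 mm and grips with 20 to 120 N. Pads are 22 mm wide; open, the fingers measure 114 mm over their backs; the gripper's body (76 mm by 85 mm) begins 54 mm behind the grasp point. The pads swing forward as they close: fully open they stand 13 mm farther back than shut.
Start: joints at [-1.159, 0.126, -0.04, 1.405, 0, 1.571], TCP at [210.128, -481.097, 231.295] pointing down, gripper open.
Joint ranges: [-2.72, 2.72], [-0.95, 1.95], [-1.27, 1.35], [-1.78, 2.02], [-1.46, 1.47], [-3.14, 3.14]. Speed limits (rad/s): [2.39, 2.39, 3.01, 3.14, 3.14, 3.14].

INTERFACE

Orientations are given as a rotation vector (axis times angle).
In Python, from bench import status, grab_frame, close_job gives the robot as it stands.
- The arm moves only by the shell command python3 -m creep 'ROWS'. ROWS is text: rows parted by semicolons, each of 5 numbers parted by spaces: the closure, from 0 (fully open) to 1 (shut), then the shift along the tool's x, y, z in m, then the turn about the tool's z in degrees. A call has 1 to 10 rows; each row is the pose to reach, as a shift and turn from the pose commanded when the call began, along the tool's axes at that moment; what a row does not reach only later rows make up. A row lasts 1/8 s, in which the tool goes at most 62.5 mm and 10.7 degrees, less where a joint would pass 70% of its speed; a pose out of reach is approached as far as the arm can. A call with a gripper value outside its range is refused whole. The fingers move at their own pace and stop on an object; the grip force is fixed at half the most. Time passes only in rows, so rows that repeat a pose let the fingers close. It gives the time, the measured TCP pose, the force, the opening and the grip force at its end, in the units of the state.
- status.observe(): the state, without advancing time (a new reading comes with each control period).
- grab_frame(name): name is "scene" or "top" or "wrist"; returns a dict with "frame" (420x560x3 uint8, red, green, blue), "range_z" (420x560 float32, mm along the optical axis (not along the pixel's ray), 0 where there is no reading), "K" (3x3 intrinsics, pixels), "dist" ([k1, k2, p1, p2, k3] as OpenCV has them; the pictures are not rectified), "position" and "orientation" of the camera in the world. Camera axes: x right, y down, z forward; pixel columns grow to the right and rows downward; lengths in mm; the calibration is good to about 2 mm. A picture is of the moment at which its call begins.
- close_job(): hands the job in; it is judged then, once.
The state is a dict: "time_s": time; "qpos": joint angles; "joint_velocities": joint speeds; "tau": joint torques, N m; "ee_pos": TCP position; "tool_rot": TCP orientation; "contact_force": force on the tool from outside, world axes, zero at the start; "ft_torque": the same for the moment, N m; "grip_width": finger opening in mm; "grasp_force": force on a finger pad.
Only numpy, scipy, OpenCV 4.12 (cv2) and the standard library are available. Lean on these libraries where they do the work, as an engineer would, in place of code of your own. Each camera call takes 0.05 s, during which the arm holds its last target. There are 200 camera calls.

## Working session

There is one attempt and no reset: what is moved stays moved. The work goes in short steps, Python scripts to look and compute and a shell command to move; the robot and the scene stay as the last step left them, time stands still between calls to the robot, and variables do not carry over. Pictures are saved under pics/ and viewed, at most 14 in all, crops included, and the job is handed in when it is done.

```bash
ls; mkdir -p pics; cat > h.py <<'E'
import numpy as np, cv2
from scipy.spatial.transform import Rotation as R
from bench import status, grab_frame, close_job
def rot(o):
    o=np.array(o,float)
    return o if o.shape==(3,3) else R.from_rotvec(o).as_matrix()
def rays(f,px):
    u=cv2.undistortPoints(np.array(px,np.float64).reshape(-1,1,2),np.array(f['K'],float),np.array(f['dist'],float)).reshape(-1,2)
    return np.c_[u,np.ones(len(u))]@rot(f['orientation']).T
def onz(f,px,z):
    d=rays(f,px);p=np.array(f['position'],float)
    return p+d*((z-p[2])/d[:,2])[:,None]
def cloud(f):
    h,w=f['range_z'].shape
    vv,uu=np.mgrid[:h,:w]
    d=rays(f,np.c_[uu.ravel(),vv.ravel()])
    return (np.array(f['position'])+d*f['range_z'].reshape(-1,1)).reshape(h,w,3)
def save(f,n,box=None,s=1):
    im=f['frame'][:,:,::-1]
    if box: im=im[box[1]:box[3],box[0]:box[2]]
    cv2.imwrite('pics/'+n,cv2.resize(im,None,fx=s,fy=s,interpolation=cv2.INTER_CUBIC))
E
python3 - <<'E'
from h import *
s=status.observe();print(s)
for n in('top','scene'):
    f=grab_frame(n);save(f,n+'0.png');np.save('pics/%s0.npy'%n,f,allow_pickle=True);print(n,f['K'],f['dist'],f['position'],f['orientation'])
E
```

```text
pics
{'time_s': 0.0, 'qpos': array([-1.15899240e+00,  1.26382250e-01, -4.05972622e-02,  1.40540784e+00,
        1.74563407e-05,  1.57082670e+00]), 'joint_velocities': array([ 1.02561915e-05,  1.07540913e-03, -2.99528010e-04, -2.95854600e-04,
       -8.24073646e-04,  1.11855449e-04]), 'tau': array([ 1.09131670e-04, -4.35920298e+01,  3.52918589e+01,  1.76441891e-02,
       -1.81362816e-04,  3.76668297e-06]), 'ee_pos': array([ 209.98005813, -480.73535997,  230.53221398]), 'tool_rot': array([-3.07371442e+00, -6.41933255e-01,  4.83912681e-04]), 'contact_force': array([ 0.22906947,  0.14095395, -0.88282635]), 'ft_torque': array([ 0.0126342 , -0.00482966,  0.0259549 ]), 'grasp_force': 0.0, 'grip_width': 85.2766083544573}
top [[438.75303705   0.         276.53043276]
 [  0.         438.75303705 205.17245685]
 [  0.           0.           1.        ]] [-0.03629569  0.          0.          0.          0.        ] [ 301.72740875  -15.31879297 1134.91367024] [-2.06973913  2.14048439 -0.23636096]
scene [[392.47031445   0.         275.90888544]
 [  0.         392.47031445 212.16134221]
 [  0.           0.           1.        ]] [-0.11042934  0.          0.          0.          0.        ] [1058.76614652 -639.45485066  997.57902933] [-2.28161508 -0.86223563  0.31607117]
```

View pics/top0.png

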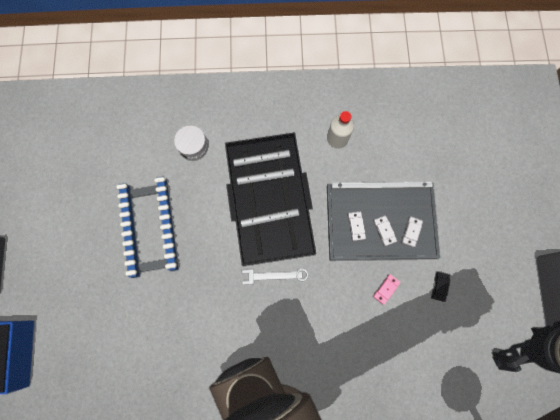

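View pics/scene0.png

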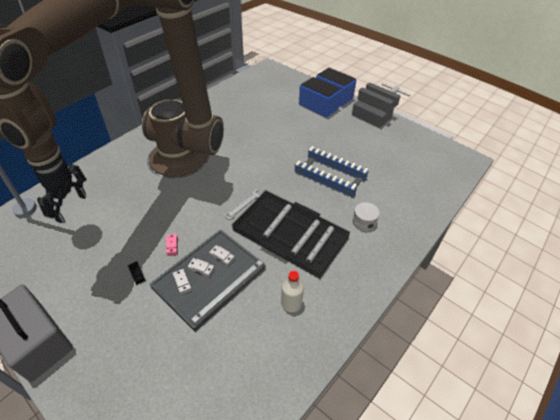

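The top view shows three shafts in the tray at (262,158), (265,177) and (270,217), and the rack at (148,228). The three white caps on the plate are at (357,226), (386,230) and (413,232). The pink look-alike at (387,289) and the black one at (441,286) are off the plate, so I'll ignore both. Next I'll measure.

```bash
cat > m.py <<'E'
from h import *
def measure(f):
    hsv=cv2.cvtColor(f['frame'],cv2.COLOR_RGB2HSV);H,S,V=cv2.split(hsv);o={}
    def blobs(m,box,amin,amax):
        x0,y0,x1,y1=box;k=np.zeros_like(m,np.uint8);k[y0:y1,x0:x1]=m[y0:y1,x0:x1]
        cs,_=cv2.findContours(k*255,cv2.RETR_EXTERNAL,cv2.CHAIN_APPROX_NONE)
        return [c for c in cs if amin<=cv2.contourArea(c)<=amax]
    def rect(c,z):
        p=onz(f,c.reshape(-1,2),z)[:,:2].astype(np.float32)
        (cx,cy),(w,h),_=r=cv2.minAreaRect(p);b=cv2.boxPoints(r)
        e=max(((b[1]-b[0]),(b[2]-b[1])),key=np.linalg.norm);a=np.degrees(np.arctan2(e[1],e[0]))%180
        return np.round([cx,cy,max(w,h),min(w,h),a],1)
    o['shaft']=[rect(c,24) for c in blobs((V>130)&(S<60),(226,132,316,264),100,2000)]
    o['cap']=[rect(c,42) for c in blobs((V>150)&(S<60),(332,192,434,256),100,2000)]
    o['fence']=[rect(c,42) for c in blobs((V>130)&(S<60),(325,176,438,191),100,2000)]
    o['blue']=[rect(c,38) for c in blobs((S>60)&(H>95)&(H<130)|((V>170)),(110,170,182,282),100,9000)]
    o['plate']=[rect(c,22) for c in blobs((V>0),(0,0,1,1),1,2)]
    return o
if __name__=='__main__':
    f=np.load('pics/top0.npy',allow_pickle=True).item()
    for k,v in measure(f).items(): print(k,*v,sep='\n ')
    C=cloud(f); z=C[...,2]
    def box(lo,hi,x0,y0,x1,y1):
        m=(z[y0:y1,x0:x1]>lo)&(z[y0:y1,x0:x1]<hi);p=C[y0:y1,x0:x1][m][:,:2].astype(np.float32)
        return len(p),np.round(p.mean(0),1) if len(p) else 0,cv2.minAreaRect(p) if len(p) else 0
    print('rack',box(25,60,105,165,190,290)); print('tray',box(22,60,218,125,320,272)); print('fence',box(35,60,320,172,445,198)); print('plate',box(14,60,320,172,445,270))
    for a in((262,158),(357,226),(386,230),(413,232),(380,205),(300,170),(200,250),(342,131),(190,137)): print(a,C[a[1],a[0]].round(1))
    save(f,'crop0.png',(105,120,445,300),2.3)
    print(R.from_rotvec(status.observe()['tool_rot']).as_matrix().round(3))
E
python3 m.py
```

```text
shaft
 [411.2 -49.1 131.5  20.2  88.1]
 [519.6  -3.1 150.8  15.8  99.8]
 [503.7  91.8 196.6  35.4 179.5]
 [630.1   5.3 150.   17.1  97.9]
 [682.8  13.8 149.2  16.3  98.3]
 [ 598.3 -100.6  306.4   54.   178.1]
 [742.8  20.3 175.5  25.8  88. ]
cap
 [ 468.1 -363.2   72.4   34.5  158.2]
 [ 473.9 -294.5   71.3   34.3   19.1]
 [ 487.9 -223.2   72.2   33.     5.4]
fence
 [ 597.3 -295.1  293.1   37.7   88.1]
blue
 [380.7 275.2 104.7  29.6  88.3]
 [517.8 316.1 282.6 187.1   0.9]
plate
rack (1874, array([503.5, 312.1], dtype=float32), ((507.6255798339844, 312.3137512207031), (243.63966369628906, 126.91961669921875), 8.278777122497559))
tray (2320, array([591.5,   1.1], dtype=float32), ((574.0804443359375, -2.7793121337890625), (331.9422302246094, 212.3336639404297), 7.152673244476318))
fence (580, array([ 591.7, -295.3], dtype=float32), ((592.1837768554688, -295.87750244140625), (259.01068115234375, 15.724769592285156), 88.92627716064453))
plate (8318, array([ 501.1, -292.2], dtype=float32), ((501.7633361816406, -294.32977294921875), (281.2669982910156, 199.1199951171875), 88.8940200805664))
(262, 158) [678.   12.   34.2]
(357, 226) [ 486.2 -222.9   45.5]
(386, 230) [ 473.3 -295.1   46.5]
(413, 232) [ 465.8 -362.9   46.4]
(380, 205) [ 543.7 -291.8   20.8]
(300, 170) [642.8 -86.9  30.4]
(200, 250) [444.4 180.2   0.7]
(342, 131) [ 716.2 -191.   110.1]
(190, 137) [733.8 197.9  58.9]
[[ 0.916  0.4   -0.001]
 [ 0.4   -0.916  0.001]
 [-0.    -0.001 -1.   ]]
```

View pics/crop0.png

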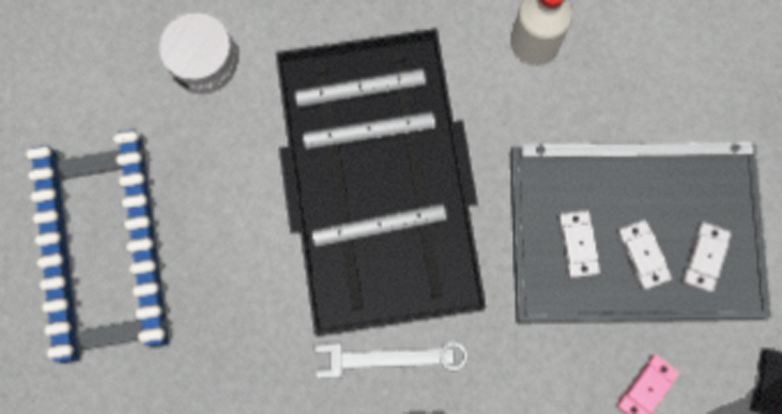

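The crop confirms three shafts, the three white caps on the plate, and the rack turned about 8°. Before moving I'll write the move helper.

```bash
cat > p.py <<'E'
# prints the shift (m, tool axes) and turn (deg) from each pose to the next: x y z yaw(of tool x, deg)
import sys; from h import *
s=status.observe(); M=rot(s['tool_rot']); p=np.array(s['ee_pos'])
print('t',round(s['time_s'],2),'tcp',p.round(1),'yaw',np.degrees(np.arctan2(M[1,0],M[0,0])).round(1),'tilt',M[:,2].round(3),'F',s['contact_force'].round(1),'w',round(s['grip_width'],1),'g',round(float(s['grasp_force']),1),'q',s['qpos'].round(2))
for a in sys.argv[1:]:
    x,y,z,w=map(float,a.split(',')); t=np.array([x,y,z])
    yaw=np.degrees(np.arctan2(M[1,0],M[0,0])); d=(w-yaw+180)%360-180
    print(a,'->',(M.T@(t-p)/1000).round(4),'turn',round(-d,1))
    c,n=np.cos(np.radians(w)),np.sin(np.radians(w)); M=np.array([[c,n,0],[n,-c,0],[0,0,-1]]); p=t
E
python3 p.py 600,5,250,98.3 683,13,120,98.3
```

```text
t 0.1 tcp [ 210.  -480.8  230.6] yaw 23.6 tilt [-0.001  0.001 -1.   ] F [0.4 0.2 0.3] w 85.1 g 0.0 q [-1.16  0.13 -0.04  1.41 -0.    1.57]
600,5,250,98.3 -> [ 0.5518 -0.2891 -0.019 ] turn -74.7
683,13,120,98.3 -> [-0.0041  0.0833  0.13  ] turn -0.0
```

```bash
python3 -m creep '0.5 0.0552 -0.0289 -0.002 -7.5;0.5 0.1104 -0.0578 -0.004 -15;0.5 0.1655 -0.0867 -0.006 -22.4;0.5 0.2207 -0.1156 -0.008 -30;0.5 0.2759 -0.1446 -0.01 -37.4;0.5 0.331 -0.1735 -0.012 -45;0.5 0.3863 -0.2024 -0.014 -52.3;0.5 0.4414 -0.2313 -0.016 -60;0.5 0.4966 -0.26 -0.018 -67.2;0.5 0.5518 -0.289 -0.019 -74.7'; python3 -m creep '0.5 0 0 0 0;0.5 0 0 0 0'; python3 - <<'E'
from h import *
f=grab_frame('wrist');save(f,'w1.png');np.save('pics/w1.npy',f,allow_pickle=True);print(f['position'],f['K'])
E
python3 p.py 600,5,250,98.3 683,13,120,98.3
```

```text
time_s: 1.35
ee_pos: [601.1, 6.5, 250.0]
tool_rot: [-2.05, -2.381, 0.001]
contact_force: [0.7, -0.4, -0.5]
grip_width: 42.8
grasp_force: 0.0
time_s: 1.6
ee_pos: [599.8, 4.8, 249.5]
tool_rot: [-2.054, -2.376, 0.002]
contact_force: [-0.3, -1.0, 0.7]
grip_width: 42.9
grasp_force: 0.0
[587.16588294  87.99229231 392.39034622] [[367.77840182   0.         279.84806242]
 [  0.         367.77840182 207.2820257 ]
 [  0.           0.           1.        ]]
t 1.65 tcp [599.6   4.1 250. ] yaw 98.2 tilt [-0.001 -0.    -1.   ] F [-0.5 -0.4 -0.2] w 42.7 g 0.0 q [ 0.01  0.27  0.18  1.48 -0.    1.43]
600,5,250,98.3 -> [ 0.0008  0.0005 -0.    ] turn -0.1
683,13,120,98.3 -> [-0.0041  0.0833  0.13  ] turn -0.0
```

View pics/w1.png

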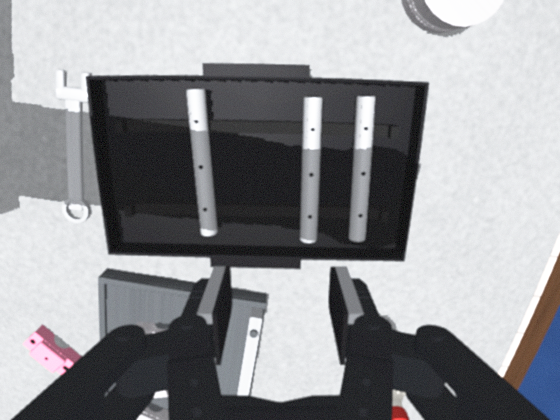

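The wrist view shows the three shafts at about (203,163), (311,170) and (362,168), with two fingers below them. I'll measure the shafts from this frame.

```bash
cat > ws.py <<'E'
from h import *
def shafts(f,thr=85,box=(105,85,415,248),z=24,amin=1500):
    g=cv2.cvtColor(f['frame'],cv2.COLOR_RGB2GRAY);m=np.zeros_like(g);x0,y0,x1,y1=box
    m[y0:y1,x0:x1]=(g[y0:y1,x0:x1]>thr)*255
    m=cv2.morphologyEx(m,cv2.MORPH_CLOSE,np.ones((5,5)))
    for c in cv2.findContours(m,cv2.RETR_EXTERNAL,cv2.CHAIN_APPROX_NONE)[0]:
        if cv2.contourArea(c)<amin: continue
        p=onz(f,c.reshape(-1,2),z)[:,:2].astype(np.float32);r=cv2.minAreaRect(p);b=cv2.boxPoints(r)
        e=max((b[1]-b[0],b[2]-b[1]),key=np.linalg.norm)
        print('px',c.reshape(-1,2).mean(0).round(),'xy',np.round(r[0],1),'size',np.round(r[1],1),'ang',round(float(np.degrees(np.arctan2(e[1],e[0])))%180,1))
E
python3 - <<'E'
from ws import *
shafts(np.load('pics/w1.npy',allow_pickle=True).item())
E
```

```text
px [310. 168.] xy [630.3   2.3] size [ 19.7 155.5] ang 98.1
px [361. 167.] xy [682.6  11.8] size [ 19.8 154.7] ang 99.0
px [201. 158.] xy [519.   -4.2] size [ 21.7 159. ] ang 101.1
```

```bash
python3 p.py 682.7,12.8,60,98.6 682.7,12.8,9,98.6
```

```text
t 1.65 tcp [599.6   4.1 250. ] yaw 98.2 tilt [-0.001 -0.    -1.   ] F [-0.5 -0.4 -0.2] w 42.7 g 0.0 q [ 0.01  0.27  0.18  1.48 -0.    1.43]
682.7,12.8,60,98.6 -> [-0.0033  0.0837  0.1899] turn -0.4
682.7,12.8,9,98.6 -> [0.    0.    0.051] turn -0.0
```

```bash
python3 -m creep '0.5 -0.001 0.028 0.04 0;0.5 -0.002 0.056 0.09 0;0.5 -0.0033 0.084 0.14 -0.4;0.5 -0.0033 0.084 0.19 -0.4;0.5 -0.0033 0.084 0.19 -0.4;0.5 -0.0033 0.084 0.21 -0.4;0.5 -0.0033 0.084 0.23 -0.4;0.5 -0.0033 0.084 0.24 -0.4;0.5 -0.0033 0.084 0.24 -0.4'; python3 p.py 682.7,12.8,9,98.6
```

```text
time_s: 2.78
ee_pos: [683.9, 12.9, 11.8]
tool_rot: [2.047, 2.382, 0.001]
contact_force: [0.3, -0.4, 0.0]
grip_width: 42.5
grasp_force: 0.0
t 2.77 tcp [683.9  12.9  11.8] yaw 98.7 tilt [ 0.001  0.    -1.   ] F [ 0.3 -0.4  0. ] w 42.5 g 0.0 q [ 0.02  0.5  -0.03  1.05 -0.    1.44]
682.7,12.8,9,98.6 -> [ 0.     -0.0012  0.0028] turn 0.1
```

```bash
python3 -m creep '0.6 0 -0.001 0.002 0;0.7 0 -0.001 0.002 0;0.8 0 -0.001 0.002 0;0.9 0 -0.001 0.002 0;1 0 -0.001 0.002 0;1 0 -0.001 0.002 0;1 0 -0.001 0.002 0'; python3 -m creep '1 0 0 -0.02 0;1 0 0 -0.05 0;1 0 0 -0.1 0;1 0 0 -0.15 0;1 0 0 -0.17 0;1 0 0 -0.17 0'; python3 p.py 520,240,180,98.3
```

```text
time_s: 3.65
ee_pos: [683.1, 13.3, 9.1]
tool_rot: [2.046, 2.383, 0.001]
contact_force: [-0.8, 0.2, 4.9]
grip_width: 15.9
grasp_force: 58.5
time_s: 4.4
ee_pos: [683.5, 13.4, 179.6]
tool_rot: [2.045, 2.382, 0.003]
contact_force: [0.2, 0.5, -2.5]
grip_width: 16.0
grasp_force: 58.7
t 4.4 tcp [683.5  13.4 179.6] yaw 98.7 tilt [ 0.003  0.    -1.   ] F [ 0.2  0.5 -2.5] w 16.0 g 58.7 q [0.02 0.44 0.26 1.39 0.   1.44]
520,240,180,98.3 -> [ 0.2487 -0.1274 -0.0008] turn 0.4
```

```bash
python3 -m creep '1 0.05 -0.025 0 0.1;1 0.1 -0.05 0 0.2;1 0.15 -0.075 0 0.3;1 0.2 -0.1 0 0.4;1 0.249 -0.127 0 0.4;1 0.249 -0.127 0 0.4;1 0.249 -0.127 0 0.4'; python3 - <<'E'
from h import *
f=grab_frame('wrist');save(f,'w2.png');np.save('pics/w2.npy',f,allow_pickle=True)
E
python3 p.py
```

```text
time_s: 5.28
ee_pos: [518.9, 240.1, 176.6]
tool_rot: [-2.053, -2.377, 0.004]
contact_force: [1.3, -0.2, -1.4]
grip_width: 15.8
grasp_force: 59.0
t 5.33 tcp [519.4 239.7 176.9] yaw 98.3 tilt [-0.002 -0.001 -1.   ] F [ 0.4 -0.6 -2.6] w 16.1 g 59.0 q [ 0.43  0.22 -0.04  1.31 -0.    1.86]
```

View pics/w2.png

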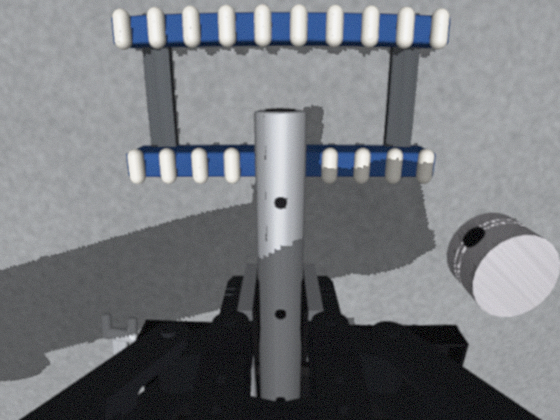

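The frame shows the rack's far rail ribs at row 27 and near rail ribs at row 165, with the held shaft hanging straight at column 280. I'll locate the ribs and the shaft axis.

```bash
python3 - <<'E'
from h import *
f=np.load('pics/w2.npy',allow_pickle=True).item()
hsv=cv2.cvtColor(f['frame'],cv2.COLOR_RGB2HSV);S,V=hsv[...,1],hsv[...,2]
C=cloud(f);z=C[...,2]
m=((z>38)&(z<58)).astype(np.uint8);m[200:]=0;m[:,:100]=0;m[:,460:]=0
m&=((S<70)&(V>90)).astype(np.uint8)
n,l,st,ce=cv2.connectedComponentsWithStats(m)
P=[]
for i in range(1,n):
    if st[i,4]>120 and st[i,2]<30:
        w=onz(f,[ce[i]],45)[0];P.append(w[:2]);print(ce[i].round(),st[i,2:5],w[:2].round(1), 'depth-mean',C[l==i].mean(0).round(1))
P=np.array(P)
far=P[P[:,1]>330];near=P[P[:,1]<=330]
for q in(far,near):
    a=np.polyfit(q[:,0],q[:,1],1);print(len(q),'ang',np.degrees(np.arctan(a[0])).round(2),'mean',q.mean(0).round(1),'ends',q[q[:,0].argsort()][[0,-1]].round(1))
# held shaft
zz=status.observe()['ee_pos'][2]+19
g=(C[...,2]>150)&(np.arange(420)[:,None]>112)&(np.arange(420)[:,None]<260)
rows=range(118,258,8);ps=[]
for r in rows:
    c=np.where(g[r,200:360])[0]+200
    ps.append(((c.min()+c.max())/2,r))
w=onz(f,ps,zz);v=w[-1]-w[0];print('shaft line',w[0].round(1),w[-1].round(1),'ang',np.degrees(np.arctan2(-v[1],-v[0])).round(2))
c=np.where(C[:,280,2]>150)[0];print('end row',c.min(),onz(f,[(280,c.min())],zz+5).round(1))
E
```

```text
[191.  26.] [ 19  43 669] [439.  351.6] depth-mean [439.4 351.4  46.6]
[226.  25.] [ 18  42 663] [463.4 355.5] depth-mean [463.7 355.2  46.7]
[262.  25.] [ 18  43 679] [488.  358.9] depth-mean [488.1 358.7  46.7]
[298.  25.] [ 18  43 686] [512.6 362.6] depth-mean [512.5 362.3  46.7]
[334.  25.] [ 18  42 657] [537. 366.] depth-mean [536.9 365.7  46.7]
[156.  27.] [ 19  42 655] [414.4 348.1] depth-mean [414.9 347.9  46.5]
[370.  26.] [ 19  42 671] [561.5 369.7] depth-mean [561.2 369.4  46.5]
[405.  27.] [ 19  42 661] [586.  373.3] depth-mean [585.5 373.   46.5]
[121.  28.] [ 21  42 666] [389.7 344.5] depth-mean [390.3 344.4  46.4]
[439.  29.] [ 21  42 664] [610.6 376.9] depth-mean [610.2 376.7  46.2]
[136. 166.] [ 20  35 520] [404.2 246.6] depth-mean [404.7 246.9  46.3]
[167. 166.] [ 18  36 514] [428.9 250.1] depth-mean [429.3 250.3  46.2]
[199. 165.] [ 18  36 527] [453.5 253.7] depth-mean [453.8 254.   46.6]
[232. 165.] [ 17  36 515] [478.  257.2] depth-mean [478.1 257.5  46.3]
[329. 165.] [ 17  36 527] [551.4 268. ] depth-mean [551.2 268.3  46.5]
[362. 165.] [ 18  36 530] [576.1 271.9] depth-mean [575.8 272.1  46.4]
[393. 166.] [ 18  36 521] [600.4 275.5] depth-mean [600.  275.7  46.4]
[425. 166.] [ 20  35 513] [625.1 278.9] depth-mean [624.6 279.1  46.3]
10 ang 8.36 mean [500.2 360.7] ends [[389.7 344.5]
 [610.6 376.9]]
8 ang 8.38 mean [514.7 262.7] ends [[404.2 246.6]
 [625.1 278.9]]
shaft line [507.9 311.9 195.9] [512.1 262.5 195.9] ang 94.78
end row 40 [[504.2 335.3 200.9]]
```

```bash
python3 - <<'E'
from h import *
f=np.load('pics/w2.npy',allow_pickle=True).item();C=cloud(f)
for r in (105,112,120,140,180,220,250,280,320,350,380,395):
    z=f['range_z'][r]; 
    b=np.median(z[276:285]); c=[i for i in range(225,340) if abs(z[i]-b)<12]
    print(r,C[r,280].round(1),min(c),max(c),C[r,(min(c)+max(c))//2].round(1))
print(onz(f,[(280.5,203),(280.5,314),(281,401)],205).round(1))
M=rot(f['orientation']);print('cam z',M[:,2].round(3))
E
```

```text
105 [508.2 304.2  -0. ] 225 339 [5.099e+02 3.045e+02 4.000e-01]
112 [507.3 314.1 199.7] 255 305 [507.3 314.1 199.7]
120 [507.6 311.7 200.4] 255 306 [507.6 311.7 200.4]
140 [508.6 305.3 199.9] 254 305 [508.2 305.4 201.1]
180 [510.5 292.3 200.8] 255 304 [510.2 292.3 201.2]
220 [512.6 278.1 200.7] 256 303 [512.3 278.  200.4]
250 [506.2 323.5 319.4] 257 303 [506.2 323.5 319.4]
280 [516.  254.9 201.1] 243 317 [516.  254.9 201.1]
320 [518.7 236.9 200.4] 258 302 [518.7 236.9 200.4]
350 [520.8 222.3 200.2] 260 300 [520.8 222.3 200.2]
380 [523.1 206.8 200.6] 261 299 [523.1 206.8 200.6]
395 [524.4 198.2 200.5] 261 299 [524.4 198.2 200.5]
[[511.6 285.7 205. ]
 [518.  242.9 205. ]
 [524.6 199.7 205. ]]
cam z [ 0.045 -0.325 -0.945]
```

```bash
python3 p.py 557.6,317.9,70,98.4 557.6,317.9,40,98.4
```

```text
t 5.33 tcp [519.4 239.7 176.9] yaw 98.3 tilt [-0.002 -0.001 -1.   ] F [ 0.4 -0.6 -2.6] w 16.1 g 59.0 q [ 0.43  0.22 -0.04  1.31 -0.    1.86]
557.6,317.9,70,98.4 -> [0.072  0.0492 0.1068] turn -0.1
557.6,317.9,40,98.4 -> [0.   0.   0.03] turn -0.0
```

```bash
python3 -m creep '1 0.036 0.025 0.02 -0.1;1 0.072 0.049 0.04 -0.1;1 0.072 0.049 0.08 -0.1;1 0.072 0.049 0.107 -0.1;1 0.072 0.049 0.127 -0.1;1 0.072 0.049 0.135 -0.1;1 0.072 0.049 0.135 -0.1;1 0.072 0.049 0.135 -0.1'; python3 p.py 557.6,317.9,40,98.4
```

```text
time_s: 6.32
ee_pos: [558.5, 318.5, 44.3]
tool_rot: [2.053, 2.377, 0.002]
contact_force: [-0.2, -0.5, -2.3]
grip_width: 15.8
grasp_force: 59.2
t 6.33 tcp [558.5 318.5  44.3] yaw 98.4 tilt [ 0.001  0.001 -1.   ] F [-0.2 -0.5 -2.3] w 15.8 g 59.2 q [ 0.52  0.4  -0.09  1.07 -0.    1.94]
557.6,317.9,40,98.4 -> [-0.0005 -0.001   0.0043] turn -0.0
```

```bash
python3 -m creep '1 -0.0005 -0.001 0.003 0;1 -0.0005 -0.001 0.0055 0;1 -0.0005 -0.001 0.007 0;1 -0.0005 -0.001 0.007 0'; python3 -m creep '1 0 0 0.001 0;1 0 0 0.001 0';python3 -m creep '1 0 0 0.001 0;1 0 0 0.001 0'
```

```text
time_s: 6.82
ee_pos: [557.2, 318.1, 36.6]
tool_rot: [2.052, 2.378, 0.002]
contact_force: [1.5, 0.4, -0.6]
grip_width: 16.1
grasp_force: 59.4
time_s: 7.08
ee_pos: [557.5, 318.3, 36.0]
tool_rot: [2.052, 2.377, 0.003]
contact_force: [2.1, 0.7, 2.6]
grip_width: 15.9
grasp_force: 59.6
time_s: 7.32
ee_pos: [558.0, 318.4, 35.4]
tool_rot: [2.052, 2.377, 0.004]
contact_force: [4.2, -0.2, 5.0]
grip_width: 15.9
grasp_force: 60.0
```

```bash
python3 -m creep '1 0 0.001 0.0005 0;1 0 0.001 0.0005 0;1 0 0.001 0.0005 0'; python3 -m creep '1 0 0.0005 0.001 0;1 0 0.0005 0.001 0;1 0 0.0005 0.001 0'
```

```text
time_s: 7.7
ee_pos: [558.0, 318.4, 35.3]
tool_rot: [2.053, 2.378, 0.003]
contact_force: [-0.3, -1.5, 10.0]
grip_width: 15.8
grasp_force: 60.6
time_s: 8.07
ee_pos: [558.1, 318.4, 35.2]
tool_rot: [-2.053, -2.378, -0.002]
contact_force: [-2.7, -2.3, 16.0]
grip_width: 16.1
grasp_force: 61.2
```

```bash
python3 -m creep '0.78 0 0 0 0;0.74 0 0 0 0;0.7 0 0 0 0;0.65 0 0 0 0;0.6 0 0 0 0;0.6 0 0 0 0;0.6 0 0 0 0'; python3 -m creep '0.6 0 0 -0.02 0;0.6 0 0 -0.05 0;0.6 0 0 -0.09 0;0.55 0 0 -0.13 0;0.5 0 0 -0.15 0;0.5 0 0 -0.15 0'; python3 p.py 630.2,3.8,90,98.0 630.2,3.8,9.2,98.0
```

```text
time_s: 8.95
ee_pos: [558.2, 318.2, 32.8]
tool_rot: [-2.053, -2.378, -0.0]
contact_force: [0.6, -0.0, -0.2]
grip_width: 34.4
grasp_force: 0.0
time_s: 9.7
ee_pos: [559.1, 318.6, 184.8]
tool_rot: [2.052, 2.377, 0.006]
contact_force: [-0.0, 0.1, 0.3]
grip_width: 42.6
grasp_force: 0.0
t 9.7 tcp [559.1 318.6 184.8] yaw 98.4 tilt [ 0.003  0.002 -1.   ] F [-0.   0.1  0.3] w 42.6 g 0.0 q [0.52 0.35 0.15 1.36 0.   1.94]
630.2,3.8,90,98.0 -> [-0.322   0.0241  0.0944] turn 0.4
630.2,3.8,9.2,98.0 -> [0.     0.     0.0808] turn -0.0
```

```bash
python3 -m creep '0.5 -0.055 0.004 0.01 0.4;0.5 -0.11 0.008 0.02 0.4;0.5 -0.165 0.012 0.03 0.4;0.5 -0.22 0.016 0.05 0.4;0.5 -0.275 0.02 0.07 0.4;0.5 -0.321 0.024 0.094 0.4;0.5 -0.321 0.024 0.12 0.4;0.5 -0.321 0.024 0.15 0.4;0.5 -0.321 0.024 0.168 0.4;0.5 -0.321 0.024 0.173 0.4'; python3 -m creep '0.5 0 0 0 0;0.5 0 0 0 0'; python3 p.py 630.2,5,9.2,98.0
```

```text
time_s: 10.95
ee_pos: [627.5, 4.2, 7.8]
tool_rot: [-2.059, -2.369, 0.003]
contact_force: [-0.2, 0.1, -0.1]
grip_width: 42.5
grasp_force: 0.0
time_s: 11.2
ee_pos: [629.6, 4.3, 11.0]
tool_rot: [2.06, 2.37, 0.002]
contact_force: [0.5, 0.1, -0.1]
grip_width: 42.7
grasp_force: 0.0
t 11.2 tcp [629.6   4.3  11. ] yaw 98.0 tilt [ 0.002  0.    -1.   ] F [ 0.5  0.1 -0.1] w 42.7 g 0.0 q [ 0.01  0.4  -0.17  0.99  0.    1.44]
630.2,5,9.2,98.0 -> [0.0006 0.0006 0.0018] turn 0.0
```

```bash
python3 -m creep '0.6 0.0006 0.0006 0.0015 0;0.7 0.0006 0.0006 0.0015 0;0.8 0.0006 0.0006 0.0015 0;0.9 0.0006 0.0006 0.0015 0;1 0.0006 0.0006 0.0015 0;1 0.0006 0.0006 0.0015 0;1 0.0006 0.0006 0.0015 0'; python3 -m creep '1 0 0 -0.02 0;1 0 0 -0.05 0;1 0 0 -0.1 0;1 0 0 -0.15 0;1 0 0 -0.17 0;1 0 0 -0.17 0'; python3 p.py 519,240,177,98.4
```

```text
time_s: 12.08
ee_pos: [629.6, 4.8, 8.7]
tool_rot: [2.061, 2.371, 0.001]
contact_force: [-0.8, 0.4, 4.7]
grip_width: 16.2
grasp_force: 58.6
time_s: 12.82
ee_pos: [630.0, 4.6, 179.3]
tool_rot: [2.06, 2.369, 0.002]
contact_force: [-0.8, 0.3, -2.7]
grip_width: 15.9
grasp_force: 58.7
t 12.82 tcp [630.    4.6 179.3] yaw 98.0 tilt [ 0.002 -0.    -1.   ] F [-0.8  0.3 -2.7] w 15.9 g 58.7 q [ 0.01  0.33  0.1   1.34 -0.    1.44]
519,240,177,98.4 -> [ 0.2485 -0.0772  0.002 ] turn -0.4
```

```bash
cat > held.py <<'E'
from h import *
f=grab_frame('wrist');C=cloud(f);s=status.observe();p=np.array(s['ee_pos']);M=rot(s['tool_rot'])
col=C[:,280,2];r=np.where((col>p[2]+10)&(col<p[2]+40))[0]
L=(C.reshape(-1,3)-p)@M # tool coordinates
k=(np.abs(L[:,1])<12)&(L[:,2]>-40)&(L[:,2]<-10)&(L[:,0]>25)&(f['range_z'].ravel()>0)
q=L[k];print('held far end along tool x (75=centred)',np.percentile(q[:,0],99.5).round(1),'y mid',(q[:,1].min()+q[:,1].max())/2,'z top',np.percentile(q[:,2],2).round(1),
 'slope z/x',np.polyfit(q[:,0],q[:,2],1)[0].round(3),'slope y/x',np.polyfit(q[:,0],q[:,1],1)[0].round(3))
# things lying on rack: points above 52 mm
k=(C[...,2]>52)&(C[...,2]<75)&(C[...,1]>200)&(C[...,1]<430)&(C[...,0]<660)
W=C[k][:,:2];c0=np.array([508.5,311.6]);a=np.radians(8.37);u=np.array([np.cos(a),np.sin(a)]);v=np.array([-u[1],u[0]])
X=(W-c0)@np.c_[u,v]
for g in range(-4,5):
    n=np.abs(X[:,0]-25*g)<12
    if n.sum()>60: y=X[n];t=C[k][n][:,2];print('groove',g,n.sum(),'x',np.median(y[:,0]).round(1),'y',np.percentile(y[:,1],[.5,99.5]).round(1),'top z',np.percentile(t,[50,97]).round(1),'slope',np.polyfit(y[:,1],y[:,0],1)[0].round(3))
E
python3 -m creep '1 0.05 -0.016 0 -0.1;1 0.1 -0.032 0 -0.2;1 0.15 -0.048 0 -0.3;1 0.2 -0.062 0 -0.4;1 0.2485 -0.077 0 -0.4;1 0.2485 -0.077 0 -0.4;1 0.2485 -0.077 0 -0.4'; python3 held.py; python3 p.py 508.5,311.6,55,98.4
```

```text
time_s: 13.7
ee_pos: [517.9, 239.7, 176.5]
tool_rot: [-2.052, -2.378, 0.004]
contact_force: [0.6, 0.8, -2.0]
grip_width: 16.3
grasp_force: 58.8
held far end along tool x (75=centred) 75.4 y mid -1.3192825090540867 z top -24.7 slope z/x 0.013 slope y/x 0.001
groove 2 4868 x 47.7 y [-74.5  63.5] top z [57.9 60.1] slope -0.001
t 13.75 tcp [518.3 239.3 176.9] yaw 98.4 tilt [-0.002 -0.001 -1.   ] F [ 0.9  0.7 -1.9] w 16.1 g 58.8 q [ 0.43  0.22 -0.05  1.31 -0.    1.86]
508.5,311.6,55,98.4 -> [0.0731 0.001  0.1218] turn -0.0
```

```bash
python3 -m creep '1 0.036 0.0005 0.02 0;1 0.073 0.001 0.04 0;1 0.073 0.001 0.08 0;1 0.073 0.001 0.11 0;1 0.073 0.001 0.127 0;1 0.073 0.001 0.134 0;1 0.073 0.001 0.136 0;1 0.073 0.001 0.136 0'; python3 p.py 508.6,311.4,37,98.4
```

```text
time_s: 14.75
ee_pos: [509.6, 312.7, 43.3]
tool_rot: [2.053, 2.377, 0.003]
contact_force: [0.5, 0.1, -1.6]
grip_width: 15.9
grasp_force: 58.8
t 14.75 tcp [509.6 312.7  43.3] yaw 98.4 tilt [ 0.001  0.001 -1.   ] F [ 0.5  0.1 -1.6] w 15.9 g 58.8 q [ 0.55  0.32 -0.21  1.04  0.    1.98]
508.6,311.4,37,98.4 -> [-0.0011 -0.0012  0.0063] turn -0.0
```

```bash
python3 -m creep '1 -0.001 -0.001 0.003 0;1 -0.001 -0.001 0.005 0;1 -0.001 -0.001 0.006 0;1 -0.001 -0.001 0.006 0'; python3 -m creep '1 0 0 0.001 0;1 0 0 0.001 0';python3 -m creep '1 0 0 0.001 0;1 0 0 0.001 0'
```

```text
time_s: 15.25
ee_pos: [507.9, 311.4, 36.2]
tool_rot: [-2.053, -2.378, 0.0]
contact_force: [0.1, -0.3, -2.0]
grip_width: 16.1
grasp_force: 58.8
time_s: 15.5
ee_pos: [508.3, 311.5, 35.4]
tool_rot: [2.053, 2.378, 0.001]
contact_force: [1.4, -0.2, -0.6]
grip_width: 15.6
grasp_force: 58.8
time_s: 15.75
ee_pos: [508.5, 311.6, 35.0]
tool_rot: [2.053, 2.378, 0.002]
contact_force: [-0.4, -0.3, 4.0]
grip_width: 15.7
grasp_force: 59.4
```

```bash
python3 -m creep '1 0 0 0.001 0;1 0 0 0.001 0;1 0 0 0.001 0'; python3 -m creep '0.78 0 0 0 0;0.74 0 0 0 0;0.7 0 0 0 0;0.65 0 0 0 0;0.6 0 0 0 0;0.6 0 0 0 0;0.6 0 0 0 0'; python3 -m creep '0.6 0 0 -0.02 0;0.6 0 0 -0.05 0;0.6 0 0 -0.09 0;0.55 0 0 -0.13 0;0.5 0 0 -0.15 0;0.5 0 0 -0.15 0'; python3 p.py 519.3,-2.5,100,100.2 519.3,-2.5,9.2,100.2
```

```text
time_s: 16.12
ee_pos: [508.6, 311.6, 34.9]
tool_rot: [2.052, 2.377, 0.003]
contact_force: [-2.8, -2.2, 9.4]
grip_width: 16.1
grasp_force: 60.0
time_s: 17.0
ee_pos: [508.0, 311.4, 33.3]
tool_rot: [2.053, 2.378, 0.0]
contact_force: [-1.1, -0.2, 0.6]
grip_width: 34.3
grasp_force: 0.0
time_s: 17.75
ee_pos: [508.9, 311.9, 185.1]
tool_rot: [2.052, 2.377, 0.005]
contact_force: [-0.2, -0.2, -0.1]
grip_width: 42.9
grasp_force: 0.0
t 17.75 tcp [508.9 311.9 185.1] yaw 98.4 tilt [ 0.003  0.002 -1.   ] F [-0.2 -0.2 -0.1] w 42.9 g 0.0 q [0.55 0.26 0.03 1.33 0.   1.97]
519.3,-2.5,100,100.2 -> [-0.3127 -0.0359  0.0845] turn -1.8
519.3,-2.5,9.2,100.2 -> [0.     0.     0.0908] turn -0.0
```

```bash
python3 -m creep '0.5 -0.055 -0.006 0.01 -0.3;0.5 -0.11 -0.012 0.02 -0.6;0.5 -0.165 -0.018 0.03 -0.9;0.5 -0.22 -0.024 0.04 -1.2;0.5 -0.275 -0.03 0.05 -1.5;0.5 -0.3127 -0.036 0.06 -1.8;0.5 -0.3127 -0.036 0.085 -1.8;0.5 -0.3127 -0.036 0.085 -1.8;0.5 -0.3127 -0.036 0.085 -1.8'; python3 - <<'E'
from ws import *
f=grab_frame('wrist');C=cloud(f)
k=(C[...,2]>27)&(C[...,2]<40)&(np.hypot(C[...,0]-519,C[...,1]+2)<100)&(abs(C[...,0]-519)<30)&(abs(C[...,1])<80)
p=C[k];a=np.polyfit(p[:,1],p[:,0],1);print(len(p),'x at y=-2.5',np.polyval(a,-2.5),'ang',90-np.degrees(np.arctan(a[0])),p[:,1].min(),p[:,1].max())
E
python3 p.py 519.3,-2.5,9.2,100.2
```

```text
time_s: 18.88
ee_pos: [517.8, -2.9, 98.2]
tool_rot: [-2.014, -2.41, 0.001]
contact_force: [0.1, 0.7, 0.2]
grip_width: 43.0
grasp_force: 0.0
6124 x at y=-2.5 518.7405943439885 ang 100.27833140333088 -78.9127487790747 79.98912833902999
t 18.93 tcp [518.3  -2.8  98.7] yaw 100.2 tilt [ 0.  0. -1.] F [ 0.8 -0.2  0.3] w 42.5 g 0.0 q [-0.01  0.15 -0.31  1.12  0.    1.39]
519.3,-2.5,9.2,100.2 -> [0.0001 0.001  0.0895] turn 0.0
```

```bash
python3 -m creep '0.5 0 0.001 0.03 0;0.5 0 0.001 0.06 0;0.5 0 0.001 0.08 0;0.5 0 0.001 0.0865 0;0.5 0 0.001 0.0865 0;0.5 0 0.001 0.0865 0'; python3 p.py 519.3,-2.5,9.2,100.2
```

```text
time_s: 19.68
ee_pos: [519.9, -2.9, 13.0]
tool_rot: [2.014, 2.409, 0.002]
contact_force: [0.5, -0.0, -0.2]
grip_width: 42.9
grasp_force: 0.0
t 19.68 tcp [519.9  -2.9  13. ] yaw 100.2 tilt [ 0.002  0.    -1.   ] F [ 0.5 -0.  -0.2] w 42.9 g 0.0 q [-0.01  0.21 -0.43  0.93  0.    1.39]
519.3,-2.5,9.2,100.2 -> [ 0.0005 -0.0006  0.0038] turn 0.0
```

```bash
python3 -m creep '0.6 0.0005 -0.001 0.003 0;0.7 0.0005 -0.001 0.0035 0;0.8 0.0005 -0.001 0.0035 0;0.9 0.0005 -0.001 0.0035 0;1 0.0005 -0.001 0.0035 0;1 0.0005 -0.001 0.0035 0;1 0.0005 -0.001 0.0035 0'; python3 -m creep '1 0 0 -0.02 0;1 0 0 -0.05 0;1 0 0 -0.1 0;1 0 0 -0.15 0;1 0 0 -0.17 0;1 0 0 -0.17 0'; python3 p.py 470,235,177,98.4 459.1,304.3,45,98.4
```

```text
time_s: 20.55
ee_pos: [518.1, -2.8, 8.5]
tool_rot: [2.015, 2.41, 0.0]
contact_force: [-0.6, -0.4, 3.5]
grip_width: 15.7
grasp_force: 58.5
time_s: 21.3
ee_pos: [518.6, -2.8, 179.2]
tool_rot: [2.014, 2.409, 0.002]
contact_force: [0.3, 0.6, -2.6]
grip_width: 16.2
grasp_force: 58.7
t 21.3 tcp [518.6  -2.8 179.2] yaw 100.2 tilt [ 0.002 -0.    -1.   ] F [ 0.3  0.6 -2.6] w 16.2 g 58.7 q [-0.01  0.12 -0.16  1.29 -0.    1.39]
470,235,177,98.4 -> [ 0.2426 -0.0058  0.0021] turn 1.8
459.1,304.3,45,98.4 -> [ 0.0701 -0.0007  0.132 ] turn -0.0
```

```bash
python3 -m creep '1 0.05 -0.001 0 0.4;1 0.1 -0.002 0 0.8;1 0.15 -0.003 0 1.2;1 0.2 -0.005 0 1.6;1 0.2426 -0.006 0 1.8;1 0.2426 -0.006 0 1.8;1 0.2426 -0.006 0 1.8'; python3 held.py; python3 p.py 459.1,304.3,45,98.4
```

```text
time_s: 22.18
ee_pos: [468.4, 234.4, 176.6]
tool_rot: [-2.052, -2.378, 0.005]
contact_force: [-0.4, -0.6, -2.5]
grip_width: 15.8
grasp_force: 58.7
held far end along tool x (75=centred) 74.5 y mid -1.209142403786318 z top -24.8 slope z/x 0.014 slope y/x -0.001
groove 0 4945 x -2.3 y [-74.7  65.4] top z [58.1 60. ] slope -0.001
groove 2 4858 x 46.7 y [-74.6  67.2] top z [57.8 60. ] slope -0.001
t 22.23 tcp [468.7 234.1 177. ] yaw 98.4 tilt [-0.002 -0.001 -1.   ] F [-0.1 -0.4 -2.7] w 16.3 g 58.7 q [ 0.46  0.13 -0.15  1.29 -0.    1.89]
459.1,304.3,45,98.4 -> [0.071 0.001 0.132] turn -0.0
```

```bash
python3 -m creep '1 0.036 0.0005 0.02 0;1 0.072 0.001 0.04 0;1 0.072 0.001 0.08 0;1 0.072 0.001 0.11 0;1 0.072 0.001 0.127 0;1 0.072 0.001 0.134 0;1 0.072 0.001 0.136 0;1 0.072 0.001 0.136 0'; python3 p.py 459.1,304.9,37,98.4
```

```text
time_s: 23.22
ee_pos: [460.3, 306.6, 43.3]
tool_rot: [2.053, 2.377, 0.002]
contact_force: [0.7, 0.3, -1.4]
grip_width: 16.2
grasp_force: 58.8
t 23.23 tcp [460.3 306.6  43.3] yaw 98.4 tilt [ 0.001  0.001 -1.   ] F [ 0.7  0.3 -1.4] w 16.2 g 58.8 q [ 0.59  0.24 -0.32  1.01  0.    2.01]
459.1,304.9,37,98.4 -> [-0.0015 -0.0014  0.0063] turn -0.0
```

```bash
python3 -m creep '1 -0.001 -0.0012 0.003 0;1 -0.001 -0.0012 0.005 0;1 -0.001 -0.0012 0.006 0;1 -0.001 -0.0012 0.006 0'; python3 -m creep '1 0 0 0.001 0;1 0 0 0.001 0';python3 -m creep '1 0 0 0.001 0;1 0 0 0.001 0'; python3 -m creep '1 0 0 0.001 0;1 0 0 0.001 0;1 0 0 0.001 0'
```

```text
time_s: 23.72
ee_pos: [458.5, 305.2, 36.2]
tool_rot: [-2.053, -2.378, 0.0]
contact_force: [-0.5, -0.1, -2.0]
grip_width: 15.9
grasp_force: 58.8
time_s: 23.98
ee_pos: [458.6, 305.2, 35.3]
tool_rot: [2.053, 2.378, 0.0]
contact_force: [-0.7, -0.8, -2.4]
grip_width: 15.5
grasp_force: 58.8
time_s: 24.22
ee_pos: [458.9, 305.3, 34.8]
tool_rot: [2.053, 2.378, 0.001]
contact_force: [-0.7, -0.6, 2.8]
grip_width: 16.1
grasp_force: 59.3
time_s: 24.6
ee_pos: [458.9, 305.3, 34.7]
tool_rot: [2.053, 2.378, 0.002]
contact_force: [-3.3, -2.0, 10.1]
grip_width: 16.2
grasp_force: 60.0
```

```bash
python3 -m creep '0.78 0 0 0 0;0.74 0 0 0 0;0.7 0 0 0 0;0.65 0 0 0 0;0.6 0 0 0 0;0.6 0 0 0 0;0.6 0 0 0 0'; python3 -m creep '0.6 0 0 -0.02 0;0.6 0 0 -0.05 0;0.6 0 0 -0.1 0;0.55 0 0 -0.15 0;0.5 0 0 -0.2 0;0.5 0 0 -0.2 0'; python3 p.py 580,-290,240,178.9
```

```text
time_s: 25.48
ee_pos: [458.6, 305.2, 33.3]
tool_rot: [2.053, 2.378, 0.0]
contact_force: [0.2, -0.7, 0.2]
grip_width: 34.6
grasp_force: 0.0
time_s: 26.22
ee_pos: [460.2, 306.2, 237.9]
tool_rot: [2.052, 2.376, 0.012]
contact_force: [0.2, 0.3, 0.0]
grip_width: 42.8
grasp_force: 0.0
t 26.23 tcp [460.2 306.2 237.9] yaw 98.4 tilt [ 0.007  0.004 -1.   ] F [0.2 0.3 0. ] w 42.8 g 0.0 q [ 0.59  0.17  0.03  1.42 -0.    2.01]
580,-290,240,178.9 -> [-0.6073  0.0316 -0.0039] turn -80.5
```

```bash
python3 -m creep '0.4 -0.0607 0.003 0 -8;0.4 -0.1215 0.006 0 -16;0.4 -0.182 0.009 0 -24;0.4 -0.243 0.013 0 -32;0.4 -0.304 0.016 0 -40;0.4 -0.364 0.019 0 -48;0.4 -0.425 0.022 0 -56;0.4 -0.486 0.025 0 -64;0.4 -0.547 0.028 0 -72.5;0.4 -0.607 0.0316 0 -80.5';python3 -m creep '0.4 0 0 0 0;0.4 0 0 0 0;0.4 0 0 0 0'; python3 - <<'E'
from h import *
f=grab_frame('wrist');save(f,'w3.png');np.save('pics/w3.npy',f,allow_pickle=True)
f=grab_frame('top');np.save('pics/top1.npy',f,allow_pickle=True);save(f,'top1.png')
E
python3 p.py
```

```text
time_s: 27.48
ee_pos: [578.3, -292.7, 232.1]
tool_rot: [-0.023, -3.141, -0.001]
contact_force: [2.0, 0.3, 0.8]
grip_width: 51.1
grasp_force: 0.0
time_s: 27.85
ee_pos: [578.3, -289.5, 233.3]
tool_rot: [-0.029, -3.141, -0.001]
contact_force: [-0.1, -0.2, 0.8]
grip_width: 51.1
grasp_force: 0.0
t 27.95 tcp [ 578.5 -289.4  233.7] yaw 179.0 tilt [ 0. -0. -1.] F [0.4 1.8 0.1] w 51.2 g 0.0 q [-0.46  0.37  0.27  1.48  0.   -0.45]
```

View pics/w3.png

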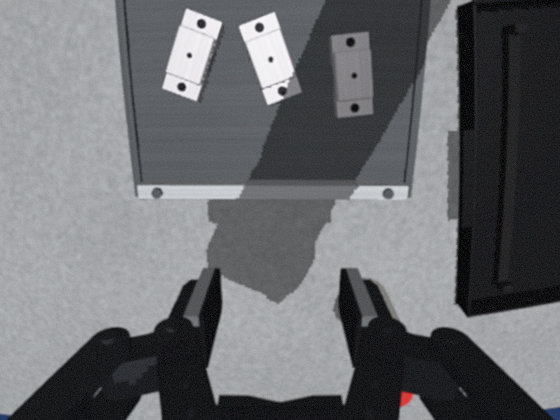

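View pics/top1.png

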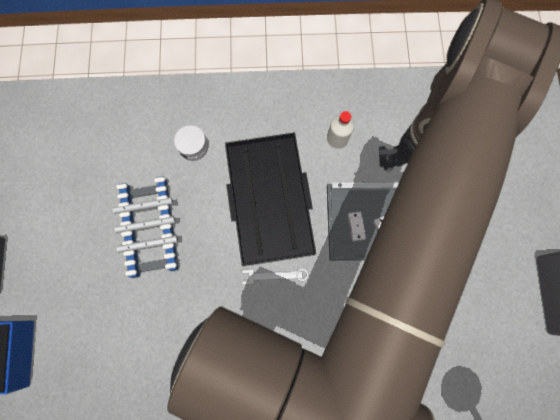

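The three shafts lie across the rack in the top view at about (143,205), (145,225) and (148,244), one empty groove apart, and the tray is empty. In the wrist view cap0 is at (192,55), cap1 at (270,58) and cap2 at (352,75), with the fence at row 190. I'll measure the caps and fence by depth.

```bash
cat > caps.py <<'E'
from h import *
def run(f,pr=True,xmax=581):
    C=cloud(f);z=C[...,2];o=[]
    m=((z>32)&(z<52)&(C[...,0]>390)&(C[...,0]<612)&(C[...,1]<-140)&(C[...,1]>-450)).astype(np.uint8)
    fm=m.astype(bool)&(C[...,0]>xmax-4)&(z>36)
    P=C[fm]
    if len(P)>200:
        P=P[P[:,2]<46]
        ys=np.arange(-410,-170,8); e=[(np.percentile(q[:,0],3),y) for y in ys for q in [P[abs(P[:,1]-y)<4]] if len(q)>10]
        e=np.array(e); a=np.polyfit(e[:,1],e[:,0],1); 
        for _ in range(3):
            r=e[:,0]-np.polyval(a,e[:,1]); e=e[abs(r)<max(1.0,1.5*r.std())]; a=np.polyfit(e[:,1],e[:,0],1)
        print('fence face x(y=-295) %.1f yaw %.2f n %d'%(np.polyval(a,-295),-np.degrees(np.arctan(a[0])),len(e)))
    m[(C[...,0]>xmax)]=0
    n,l,st,ce=cv2.connectedComponentsWithStats(m)
    for i in range(1,n):
        if st[i,4]<400: continue
        p=C[l==i][:,:2].astype(np.float32);r=cv2.minAreaRect(p);b=cv2.boxPoints(r)
        e=max((b[1]-b[0],b[2]-b[1]),key=np.linalg.norm)
        a=(np.degrees(np.arctan2(e[1],e[0]))+90)%180-90
        o.append((r[0][0],r[0][1],a)); print('blob px',ce[i].round(),st[i,4],'xy',np.round(r[0],1),'size',np.round(r[1],1),'yaw',round(float(a),1))
    return o
if __name__=='__main__':
    import sys
    f=np.load(sys.argv[1],allow_pickle=True).item() if len(sys.argv)>1 else grab_frame('wrist')
    run(f); 
E
python3 caps.py pics/w3.npy; python3 caps.py pics/top0.npy; python3 -c "
from m import *
f=np.load('pics/top1.npy',allow_pickle=True).item()"; python3 p.py 487,-223,120,185 
```

```text
fence face x(y=-295) 586.1 yaw -1.20 n 30
blob px [191.  54.] 3254 xy [ 469. -365.] size [33.4 70.7] yaw -22.2
blob px [270.  58.] 3119 xy [ 474.1 -296.1] size [70.5 32.2] yaw 18.8
blob px [352.  74.] 3125 xy [ 488.4 -224.6] size [70.3 32.9] yaw 6.3
fence face x(y=-295) 585.5 yaw -1.16 n 29
t 27.95 tcp [ 578.5 -289.4  233.7] yaw 179.0 tilt [ 0. -0. -1.] F [0.4 1.8 0.1] w 51.2 g 0.0 q [-0.46  0.37  0.27  1.48  0.   -0.45]
487,-223,120,185 -> [0.0927 0.0648 0.1137] turn -6.0
```

```bash
python3 p.py 474.1,-296,70,198.8 474.1,-296,24,198.8
```

```text
t 27.95 tcp [ 578.5 -289.4  233.7] yaw 179.0 tilt [ 0. -0. -1.] F [0.4 1.8 0.1] w 51.2 g 0.0 q [-0.46  0.37  0.27  1.48  0.   -0.45]
474.1,-296,70,198.8 -> [ 0.1043 -0.0084  0.1637] turn -19.8
474.1,-296,24,198.8 -> [0.    0.    0.046] turn -0.0
```

```bash
python3 -m creep '0.4 0.035 -0.003 0.04 -7;0.4 0.07 -0.006 0.08 -14;0.4 0.104 -0.0084 0.12 -19.8;0.4 0.104 -0.0084 0.15 -19.8;0.4 0.104 -0.0084 0.164 -19.8;0.4 0.104 -0.0084 0.164 -19.8;0.4 0.104 -0.0084 0.164 -19.8'; python3 p.py 474.1,-296,26,198.8
```

```text
time_s: 28.82
ee_pos: [475.5, -297.3, 70.7]
tool_rot: [-0.511, 3.098, -0.002]
contact_force: [0.1, -0.8, 0.4]
grip_width: 51.2
grasp_force: 0.0
t 28.82 tcp [ 475.5 -297.3   70.7] yaw -161.3 tilt [ 0.002 -0.001 -1.   ] F [ 0.1 -0.8  0.4] w 51.2 g 0.0 q [-0.56  0.24 -0.26  1.07  0.   -0.89]
474.1,-296,26,198.8 -> [0.001  0.0018 0.0447] turn -0.1
```

```bash
python3 -m creep '0.4 0.001 0.0015 0.02 0;0.4 0.001 0.0015 0.035 0;0.4 0.001 0.0015 0.044 0;0.4 0.001 0.0015 0.045 0;0.45 0.001 0.0015 0.045 0;0.5 0.001 0.0015 0.0455 0;0.55 0.001 0.0015 0.0455 0;0.6 0.001 0.0015 0.0455 0;0.65 0.001 0.0015 0.0455 0;0.65 0.001 0.0015 0.0455 0'; python3 -m creep '0.8 0 0 0 0;1 0 0 0 0;1 0 0 0 0;1 0 0 0 0';python3 p.py 474.1,-296,23,178.8 545,-296,23,178.8
```

```text
time_s: 30.08
ee_pos: [473.0, -296.1, 24.2]
tool_rot: [-0.51, 3.1, -0.001]
contact_force: [-0.8, 0.5, 4.2]
grip_width: 31.2
grasp_force: 51.7
time_s: 30.58
ee_pos: [473.0, -296.1, 24.2]
tool_rot: [-0.51, 3.099, -0.001]
contact_force: [-1.1, 0.3, 5.4]
grip_width: 30.5
grasp_force: 59.3
t 30.57 tcp [ 473.  -296.1   24.2] yaw -161.3 tilt [ 0.001 -0.    -1.   ] F [-1.1  0.3  5.4] w 30.5 g 59.3 q [-0.56  0.27 -0.33  0.97 -0.   -0.89]
474.1,-296,23,178.8 -> [-0.001  -0.0002  0.0012] turn 19.9
545,-296,23,178.8 -> [-0.0709  0.0015  0.    ] turn -0.0
```

```bash
python3 -m creep '1 0 0 -0.0005 5;1 0 0 -0.0005 10;1 0 0 -0.0005 15;1 0 0 -0.0005 19.9;1 0 0 -0.0005 19.9;1 0 0 -0.0005 19.9'; python3 p.py 545,-296,24.5,178.8 550,-296,24.5,178.8
```

```text
time_s: 31.32
ee_pos: [473.0, -296.1, 24.3]
tool_rot: [0.031, 3.141, -0.0]
contact_force: [0.6, -0.5, 1.5]
grip_width: 30.9
grasp_force: 59.6
t 31.32 tcp [ 473.  -296.1   24.3] yaw 178.9 tilt [ 0. -0. -1.] F [ 0.6 -0.5  1.5] w 30.9 g 59.6 q [-0.56  0.27 -0.33  0.97  0.   -0.54]
545,-296,24.5,178.8 -> [-0.072   0.0015 -0.0002] turn 0.1
550,-296,24.5,178.8 -> [-0.005   0.0001  0.    ] turn -0.0
```

```bash
python3 -m creep '1 -0.015 0.0003 0 0.1;1 -0.035 0.0007 0 0.1;1 -0.055 0.001 0 0.1;1 -0.067 0.0014 0 0.1;1 -0.07 0.0015 0 0.1;1 -0.07 0.0015 0 0.1'; python3 -m creep '1 -0.002 0 0 0;1 -0.004 0 0 0;1 -0.004 0 0 0'; python3 -m creep '1 -0.001 0 0 0;1 -0.002 0 0 0;1 -0.002 0 0 0';python3 p.py
```

```text
time_s: 32.08
ee_pos: [543.5, -295.9, 24.2]
tool_rot: [0.035, 3.141, 0.0]
contact_force: [-0.1, -0.5, 1.5]
grip_width: 30.7
grasp_force: 59.6
time_s: 32.45
ee_pos: [546.9, -296.0, 24.3]
tool_rot: [0.036, 3.141, 0.0]
contact_force: [-1.7, -0.1, 2.4]
grip_width: 30.7
grasp_force: 59.7
time_s: 32.83
ee_pos: [549.0, -296.1, 24.3]
tool_rot: [0.036, 3.141, 0.0]
contact_force: [-1.6, 0.0, 3.2]
grip_width: 30.9
grasp_force: 59.8
t 32.83 tcp [ 549.  -296.1   24.3] yaw 178.7 tilt [ 0.  0. -1.] F [-1.6  0.   3.2] w 30.9 g 59.8 q [-0.49  0.38 -0.17  1.02  0.   -0.47]
```

```bash
python3 -m creep '1 -0.001 0 0 0;1 -0.001 0 0 0'; python3 -m creep '1 -0.001 0 0 0;1 -0.001 0 0 0';  python3 -m creep '1 -0.001 0 0 0;1 -0.001 0 0 0';python3 p.py
```

```text
time_s: 33.08
ee_pos: [549.9, -296.1, 24.2]
tool_rot: [-0.036, -3.141, -0.0]
contact_force: [-2.3, -0.2, 2.6]
grip_width: 30.8
grasp_force: 59.8
time_s: 33.33
ee_pos: [549.9, -296.1, 24.3]
tool_rot: [-0.036, -3.14, -0.0]
contact_force: [-5.7, -0.7, 5.1]
grip_width: 30.6
grasp_force: 60.0
time_s: 33.58
ee_pos: [549.9, -296.1, 24.2]
tool_rot: [-0.036, -3.138, 0.0]
contact_force: [-8.9, 0.2, 7.7]
grip_width: 31.0
grasp_force: 60.2
t 33.58 tcp [ 549.9 -296.1   24.2] yaw 178.7 tilt [-0.004 -0.    -1.   ] F [-8.9  0.2  7.7] w 31.0 g 60.2 q [-0.49  0.39 -0.16  1.02 -0.   -0.47]
```

```bash
python3 -m creep '1 0.001 0 0 0;0.62 0.001 0 0 0;0.58 0.001 0 0 0;0.53 0.001 0 0 0;0.48 0.001 0 0 0;0.45 0.001 0 0 0;0.45 0.001 0 0 0;0.45 0.001 0 0 0'; python3 -m creep '0.45 0 0 -0.01 0;0.45 0 0 -0.03 0;0.4 0 0 -0.06 0;0.4 0 0 -0.09 0;0.4 0 0 -0.12 0;0.4 0 0 -0.12 0'; python3 caps.py; python3 p.py 487.4,-224.3,70,186.1 487.4,-224.3,24.5,186.1
```

```text
time_s: 34.58
ee_pos: [550.9, -296.2, 24.3]
tool_rot: [0.036, 3.141, -0.0]
contact_force: [0.6, -0.1, 0.3]
grip_width: 47.0
grasp_force: 0.0
time_s: 35.33
ee_pos: [552.3, -297.0, 148.0]
tool_rot: [0.036, 3.136, -0.004]
contact_force: [-0.0, -0.5, 0.2]
grip_width: 51.5
grasp_force: 0.0
fence face x(y=-295) 585.9 yaw -1.20 n 25
blob px [176.  85.] 5455 xy [ 469.2 -364.9] size [33.1 70.5] yaw -22.1
blob px [386. 109.] 5246 xy [ 488.3 -224.6] size [70.3 33.2] yaw 5.4
blob px [281. 196.] 3923 xy [ 548.6 -296.5] size [32.2 65.2] yaw -1.2
t 35.38 tcp [ 551.6 -296.6  146. ] yaw 178.7 tilt [ 0.003 -0.001 -1.   ] F [ 0.3  0.4 -1.8] w 51.2 g 0.0 q [-0.49  0.33  0.03  1.27  0.   -0.47]
487.4,-224.3,70,186.1 -> [0.0661 0.0709 0.0757] turn -7.4
487.4,-224.3,24.5,186.1 -> [0.     0.     0.0455] turn -0.0
```

```bash
python3 -m creep '0.4 0.033 0.035 0.02 -3;0.4 0.067 0.0709 0.04 -6.7;0.4 0.067 0.0709 0.065 -6.7;0.4 0.067 0.0709 0.077 -6.7;0.4 0.067 0.0709 0.077 -6.7;0.4 0.067 0.0709 0.077 -6.7'; python3 p.py 488,-224.6,26,185.4
```

```text
time_s: 36.12
ee_pos: [486.2, -224.3, 67.8]
tool_rot: [-0.147, 3.137, -0.001]
contact_force: [-0.4, -0.3, -0.2]
grip_width: 51.3
grasp_force: 0.0
t 36.12 tcp [ 486.2 -224.3   67.8] yaw -174.6 tilt [ 0.001 -0.    -1.   ] F [-0.4 -0.3 -0.2] w 51.3 g 0.0 q [-0.43  0.2  -0.32  1.05  0.   -0.53]
488,-224.6,26,185.4 -> [-0.0017 -0.0005  0.0418] turn -0.0
```

```bash
python3 -m creep '0.4 -0.0015 -0.0005 0.02 0;0.4 -0.0015 -0.0005 0.035 0;0.4 -0.0015 -0.0005 0.0415 0;0.4 -0.0015 -0.0005 0.0415 0;0.45 -0.0015 -0.0005 0.0415 0;0.5 -0.0015 -0.0005 0.0415 0;0.55 -0.0015 -0.0005 0.0415 0;0.6 -0.0015 -0.0005 0.0415 0;0.65 -0.0015 -0.0005 0.0415 0;0.65 -0.0015 -0.0005 0.0415 0'; python3 -m creep '0.8 0 0 0 0;1 0 0 0 0;1 0 0 0 0;1 0 0 0 0'; python3 -m creep '1 0 0 -0.0005 3;1 0 0 -0.0005 6.6;1 0 0 -0.0005 6.6;1 0 0 -0.0005 6.6';python3 p.py 543,-230,24.5,178.8
```

```text
time_s: 37.38
ee_pos: [487.2, -224.2, 26.2]
tool_rot: [-0.148, 3.138, -0.0]
contact_force: [-1.3, 0.4, 5.4]
grip_width: 31.2
grasp_force: 49.9
time_s: 37.88
ee_pos: [487.2, -224.2, 26.2]
tool_rot: [-0.148, 3.138, -0.0]
contact_force: [-0.7, 0.7, 5.2]
grip_width: 30.5
grasp_force: 59.2
time_s: 38.38
ee_pos: [487.2, -224.1, 26.2]
tool_rot: [0.032, 3.141, 0.0]
contact_force: [-0.1, 0.1, 0.7]
grip_width: 31.0
grasp_force: 59.5
t 38.38 tcp [ 487.2 -224.1   26.2] yaw 178.9 tilt [ 0.  0. -1.] F [-0.1  0.1  0.7] w 31.0 g 59.5 q [-0.43  0.23 -0.38  0.97  0.   -0.41]
543,-230,24.5,178.8 -> [-0.0559 -0.0047  0.0017] turn 0.1
```

```bash
python3 -m creep '1 -0.015 -0.001 0 0.1;1 -0.035 -0.003 0 0.1;1 -0.052 -0.0047 0 0.1;1 -0.058 -0.0047 0 0.1;1 -0.06 -0.0047 0 0.1;1 -0.06 -0.0047 0 0.1'; python3 -m creep '1 -0.0015 0 0 0;1 -0.003 0 0 0;1 -0.003 0 0 0'; python3 -m creep '1 -0.001 0 0 0;1 -0.0015 0 0 0;1 -0.0015 0 0 0';python3 p.py
```

```text
time_s: 39.12
ee_pos: [547.0, -230.2, 26.2]
tool_rot: [-0.035, -3.141, 0.0]
contact_force: [-1.9, -0.7, 3.4]
grip_width: 30.8
grasp_force: 59.9
time_s: 39.5
ee_pos: [550.0, -230.1, 26.2]
tool_rot: [0.036, 3.141, 0.0]
contact_force: [-1.5, 0.3, 3.9]
grip_width: 30.5
grasp_force: 59.8
time_s: 39.88
ee_pos: [551.3, -230.1, 26.2]
tool_rot: [-0.036, -3.141, -0.0]
contact_force: [-3.7, 0.1, 4.3]
grip_width: 30.4
grasp_force: 59.9
t 39.88 tcp [ 551.3 -230.1   26.2] yaw 178.7 tilt [-0.  0. -1.] F [-3.7  0.1  4.3] w 30.4 g 59.9 q [-0.4   0.33 -0.23  1.   -0.   -0.37]
```

```bash
python3 -m creep '1 -0.001 0 0 0;1 -0.002 0 0 0;1 -0.002 0 0 0'; python3 -m creep '1 0.001 0 0 0;0.62 0.001 0 0 0;0.58 0.001 0 0 0;0.53 0.001 0 0 0;0.48 0.001 0 0 0;0.45 0.001 0 0 0;0.45 0.001 0 0 0;0.45 0.001 0 0 0'; python3 -m creep '0.45 0 0 -0.01 0;0.45 0 0 -0.03 0;0.4 0 0 -0.06 0;0.4 0 0 -0.09 0;0.4 0 0 -0.12 0;0.4 0 0 -0.12 0'; python3 caps.py; python3 p.py 468.6,-364.8,70,157.9
```

```text
time_s: 40.25
ee_pos: [551.3, -230.1, 26.2]
tool_rot: [-0.036, -3.137, 0.0]
contact_force: [-11.8, -0.6, 8.7]
grip_width: 30.5
grasp_force: 60.5
time_s: 41.25
ee_pos: [552.5, -230.2, 26.3]
tool_rot: [0.036, 3.141, 0.0]
contact_force: [0.8, -0.0, 0.3]
grip_width: 47.0
grasp_force: 0.0
time_s: 42.0
ee_pos: [554.0, -230.9, 149.8]
tool_rot: [0.036, 3.136, -0.003]
contact_force: [0.7, 0.1, -1.5]
grip_width: 51.1
grasp_force: 0.0
fence face x(y=-295) 585.7 yaw -1.12 n 21
blob px [83. 87.] 5276 xy [ 469.1 -364.9] size [33.9 70.7] yaw -22.2
blob px [191. 195.] 4032 xy [ 548.5 -296.3] size [33.3 65.7] yaw -1.3
blob px [281. 194.] 3809 xy [ 549.2 -230.5] size [32. 64.] yaw -1.1
t 42.05 tcp [ 553.2 -230.5  147.9] yaw 178.7 tilt [ 0.003 -0.001 -1.   ] F [-0.5 -0.3 -0.3] w 51.4 g 0.0 q [-0.39  0.27 -0.04  1.25 -0.   -0.37]
468.6,-364.8,70,157.9 -> [ 0.0818 -0.1361  0.0778] turn 20.8
```

```bash
python3 -m creep '0.4 0.025 -0.045 0 7;0.4 0.055 -0.09 0.02 14;0.4 0.082 -0.136 0.04 20.8;0.4 0.082 -0.136 0.07 20.8;0.4 0.082 -0.136 0.078 20.8;0.4 0.082 -0.136 0.078 20.8;0.4 0.082 -0.136 0.078 20.8'; python3 p.py 468.9,-364.8,26,157.8
```

```text
time_s: 42.92
ee_pos: [468.3, -364.1, 69.3]
tool_rot: [0.6, 3.082, -0.001]
contact_force: [-0.6, 0.2, 0.2]
grip_width: 51.3
grasp_force: 0.0
t 42.92 tcp [ 468.3 -364.1   69.3] yaw 158.0 tilt [ 0.001 -0.001 -1.   ] F [-0.6  0.2  0.2] w 51.3 g 0.0 q [-0.66  0.3  -0.18  1.09  0.   -0.28]
468.9,-364.8,26,157.8 -> [-0.0007 -0.0004  0.0433] turn 0.2
```

```bash
python3 -m creep '0.4 -0.0007 -0.0005 0.02 0.2;0.4 -0.0007 -0.0005 0.035 0.2;0.4 -0.0007 -0.0005 0.0435 0.2;0.4 -0.0007 -0.0005 0.0435 0.2;0.45 -0.0007 -0.0005 0.0435 0.2;0.5 -0.0007 -0.0005 0.0435 0.2;0.55 -0.0007 -0.0005 0.0435 0.2;0.6 -0.0007 -0.0005 0.0435 0.2;0.65 -0.0007 -0.0005 0.0435 0.2;0.65 -0.0007 -0.0005 0.0435 0.2'; python3 -m creep '0.8 0 0 0 0;1 0 0 0 0;1 0 0 0 0;1 0 0 0 0'; python3 -m creep '1 0 0 -0.0005 -5;1 0 0 -0.0005 -10;1 0 0 -0.0005 -15;1 0 0 -0.0005 -21;1 0 0 -0.0005 -21;1 0 0 -0.0005 -21';python3 p.py 543,-363,26,178.8
```

```text
time_s: 44.18
ee_pos: [468.0, -365.2, 25.2]
tool_rot: [0.608, 3.082, -0.0]
contact_force: [-1.2, 0.2, 3.4]
grip_width: 30.8
grasp_force: 50.8
time_s: 44.68
ee_pos: [468.0, -365.1, 25.2]
tool_rot: [0.608, 3.082, -0.0]
contact_force: [-0.8, 1.4, 4.6]
grip_width: 30.9
grasp_force: 59.4
time_s: 45.42
ee_pos: [467.9, -365.1, 25.3]
tool_rot: [0.038, 3.141, -0.0]
contact_force: [0.1, -0.1, 2.1]
grip_width: 30.9
grasp_force: 59.3
t 45.42 tcp [ 467.9 -365.1   25.3] yaw 178.6 tilt [ 0. -0. -1.] F [ 0.1 -0.1  2.1] w 30.9 g 59.3 q [-0.66  0.33 -0.25  1.   -0.   -0.64]
543,-363,26,178.8 -> [-0.075   0.004  -0.0007] turn -0.2
```

```bash
python3 -m creep '1 -0.015 0.001 0 -0.1;1 -0.035 0.002 0 -0.1;1 -0.055 0.003 0 -0.1;1 -0.072 0.004 0 -0.1;1 -0.077 0.004 0 -0.1;1 -0.077 0.004 0 -0.1'; python3 -m creep '1 -0.0015 0 0 0;1 -0.003 0 0 0;1 -0.003 0 0 0'; python3 -m creep '1 -0.001 0 0 0;1 -0.002 0 0 0;1 -0.002 0 0 0'; python3 p.py
```

```text
time_s: 46.18
ee_pos: [546.1, -362.7, 25.3]
tool_rot: [0.032, 3.14, 0.0]
contact_force: [1.9, -1.5, 2.7]
grip_width: 30.8
grasp_force: 59.6
time_s: 46.55
ee_pos: [547.5, -362.8, 25.3]
tool_rot: [-0.034, -3.141, -0.0]
contact_force: [-2.6, 0.8, 3.9]
grip_width: 30.3
grasp_force: 59.9
time_s: 46.92
ee_pos: [548.9, -362.9, 25.3]
tool_rot: [-0.034, -3.139, 0.0]
contact_force: [-6.7, -0.1, 6.2]
grip_width: 30.7
grasp_force: 60.1
t 46.92 tcp [ 548.9 -362.9   25.3] yaw 178.8 tilt [-0.002 -0.    -1.   ] F [-6.7 -0.1  6.2] w 30.7 g 60.1 q [-0.58  0.44 -0.08  1.05 -0.   -0.56]
```

```bash
python3 -m creep '1 -0.001 0 0 0;1 -0.001 0 0 0'; python3 -m creep '1 0.001 0 0 0;0.62 0.001 0 0 0;0.58 0.001 0 0 0;0.53 0.001 0 0 0;0.48 0.001 0 0 0;0.45 0.001 0 0 0;0.45 0.001 0 0 0;0.45 0.001 0 0 0'; python3 -m creep '0.45 0 0 -0.01 0;0.45 0 0 -0.03 0;0.4 0 0 -0.06 0;0.4 0 0 -0.09 0;0.4 0 0 -0.12 0;0.4 0 0 -0.12 0'; python3 caps.py; python3 p.py 550,-405,120,88.8
```

```text
time_s: 47.18
ee_pos: [548.9, -362.9, 25.3]
tool_rot: [-0.034, -3.138, 0.0]
contact_force: [-9.4, -0.3, 7.3]
grip_width: 30.7
grasp_force: 60.3
time_s: 48.18
ee_pos: [549.9, -362.9, 25.3]
tool_rot: [0.033, 3.141, 0.0]
contact_force: [-0.6, -0.1, -0.2]
grip_width: 47.0
grasp_force: 0.0
time_s: 48.92
ee_pos: [551.3, -363.8, 149.1]
tool_rot: [0.033, 3.136, -0.005]
contact_force: [0.4, -0.9, -0.0]
grip_width: 51.1
grasp_force: 0.0
fence face x(y=-295) 582.0 yaw -0.95 n 30
blob px [281. 196.] 3982 xy [ 547.9 -363.3] size [32.  66.9] yaw -1.4
blob px [373. 195.] 4020 xy [ 548.4 -296.4] size [32.5 65.8] yaw -1.4
blob px [461. 195.] 3937 xy [ 549.  -230.6] size [33.6 64.5] yaw -1.5
t 48.98 tcp [ 550.6 -363.3  147. ] yaw 178.8 tilt [ 0.003 -0.002 -1.   ] F [-0.5  1.1 -0.5] w 51.1 g 0.0 q [-0.58  0.39  0.12  1.3  -0.   -0.56]
550,-405,120,88.8 -> [-0.0002 -0.0416  0.0271] turn 90.0
```

```bash
python3 -m creep '0.5 0 -0.005 0 10;0.6 0 -0.01 0 20;0.7 0 -0.015 0 30;0.76 0 -0.02 0 40;0.76 0 -0.025 0 50;0.76 0 -0.03 0 60;0.76 0 -0.035 0.01 70;0.76 0 -0.039 0.02 80;0.76 0 -0.039 0.03 90;0.76 0 -0.039 0.04 90'; python3 -m creep '0.76 0 0 0.02 0;0.76 0 0 0.04 0;0.76 0 0 0.04 0;0.76 0 0 0.04 0'; python3 p.py 548.5,-403,26,88.8
```

```text
time_s: 50.22
ee_pos: [548.5, -401.5, 103.6]
tool_rot: [-2.241, -2.199, 0.001]
contact_force: [-1.7, -0.3, 0.2]
grip_width: 20.4
grasp_force: 0.0
time_s: 50.72
ee_pos: [549.2, -401.9, 65.6]
tool_rot: [2.243, 2.199, 0.0]
contact_force: [-0.1, 0.3, 0.6]
grip_width: 20.5
grasp_force: 0.0
t 50.73 tcp [ 549.2 -401.9   65.6] yaw 88.9 tilt [ 0. -0. -1.] F [-0.1  0.3  0.6] w 20.5 g 0.0 q [-0.63  0.46  0.04  1.15  0.    0.96]
548.5,-403,26,88.8 -> [-0.0011 -0.0006  0.0396] turn 0.1
```

```bash
python3 -m creep '0.76 -0.001 -0.0006 0.02 0.1;0.76 -0.001 -0.0006 0.035 0.1;0.76 -0.001 -0.0006 0.039 0.1;0.76 -0.001 -0.0006 0.039 0.1'; python3 -m creep '0.76 0.006 0 0 0;0.76 0.011 0 0 0;0.76 0.016 0 0 0;0.76 0.021 0 0 0;0.76 0.026 0 0 0;0.76 0.031 0 0 0;0.76 0.036 0 0 0;0.76 0.04 0 0 0;0.76 0.04 0 0 0'; python3 caps.py; python3 p.py
```

```text
time_s: 51.22
ee_pos: [548.5, -402.8, 26.4]
tool_rot: [-2.246, -2.196, 0.0]
contact_force: [-1.0, 0.2, 0.9]
grip_width: 20.4
grasp_force: 0.0
time_s: 52.35
ee_pos: [549.3, -362.3, 26.2]
tool_rot: [-2.246, -2.196, -0.0]
contact_force: [0.4, 0.4, 0.1]
grip_width: 20.5
grasp_force: 0.0
fence face x(y=-295) 581.8 yaw -1.56 n 17
blob px [276. 134.] 16975 xy [ 548.5 -296.3] size [32.3 65.5] yaw -1.2
blob px [278. 240.] 15736 xy [ 547.9 -346.2] size [54.8 66.2] yaw -1.0
t 52.4 tcp [ 549.3 -362.4   26.1] yaw 88.7 tilt [-0.     0.001 -1.   ] F [-0.3 -0.  -0.2] w 20.3 g 0.0 q [-0.58  0.44 -0.08  1.05  0.    1.01]
```

```bash
python3 -m creep '0.76 0.002 0 0 0;0.76 0.004 0 0 0;0.76 0.006 0 0 0;0.76 0.007 0 0 0;0.76 0.008 0 0 0;0.76 0.009 0 0 0;0.76 0.009 0 0 0'; python3 caps.py; python3 -m creep '0.76 -0.004 0 0 0;0.76 -0.015 0 0 0;0.76 -0.025 0 0 0;0.76 -0.025 0 -0.04 0;0.76 -0.025 0 -0.08 0;0.76 -0.025 0 -0.11 0;0.76 -0.025 0 -0.11 0'; python3 caps.py; python3 p.py 551,-187,110,88.8
```

```text
time_s: 53.28
ee_pos: [549.6, -353.8, 26.3]
tool_rot: [-2.247, -2.196, -0.0]
contact_force: [-0.0, -0.1, -0.3]
grip_width: 20.5
grasp_force: 0.1
fence face x(y=-295) 577.8 yaw 0.46 n 10
blob px [273.   6.] 2352 xy [ 549. -245.] size [ 3.7 64. ] yaw -1.5
blob px [277. 196.] 30698 xy [ 548.4 -322.1] size [86.7 66. ] yaw 88.8
time_s: 54.2
ee_pos: [550.2, -380.5, 139.4]
tool_rot: [2.243, 2.191, 0.002]
contact_force: [-0.4, -1.4, -0.3]
grip_width: 20.4
grasp_force: 0.0
fence face x(y=-295) 582.0 yaw 0.19 n 21
blob px [275. 103.] 10292 xy [ 548.5 -311.1] size [64.4 65.7] yaw -0.7
t 54.25 tcp [ 549.5 -379.9  137.3] yaw 88.7 tilt [ 0.002 -0.001 -1.   ] F [-0.2  0.5 -1.3] w 20.2 g 0.0 q [-0.6   0.41  0.13  1.28 -0.    0.99]
551,-187,110,88.8 -> [ 0.1929 -0.003   0.027 ] turn -0.1
```

```bash
python3 -m creep '0.76 0.05 -0.001 0 0;0.76 0.1 -0.002 0 0;0.76 0.15 -0.003 0 0;0.76 0.188 -0.003 0.01 0;0.76 0.188 -0.003 0.03 0;0.76 0.188 -0.003 0.06 0;0.76 0.188 -0.003 0.07 0;0.76 0.188 -0.003 0.07 0'; python3 p.py 550,-192,26,88.8
```

```text
time_s: 55.25
ee_pos: [549.4, -190.8, 65.0]
tool_rot: [-2.245, -2.194, 0.002]
contact_force: [-0.2, -1.1, 0.8]
grip_width: 20.3
grasp_force: 0.0
t 55.25 tcp [ 549.4 -190.8   65. ] yaw 88.7 tilt [-0.003  0.001 -1.   ] F [-0.2 -1.1  0.8] w 20.3 g 0.0 q [-0.33  0.28 -0.21  1.08  0.    1.26]
550,-192,26,88.8 -> [-0.0012  0.0007  0.039 ] turn -0.1
```

```bash
python3 -m creep '0.76 -0.001 0.0007 0.02 -0.1;0.76 -0.001 0.0007 0.035 -0.1;0.76 -0.001 0.0007 0.0385 -0.1;0.76 -0.001 0.0007 0.0385 -0.1'; python3 -m creep '0.76 -0.006 0 0 0;0.76 -0.011 0 0 0;0.76 -0.016 0 0 0;0.76 -0.021 0 0 0;0.76 -0.026 0 0 0;0.76 -0.031 0 0 0;0.76 -0.036 0 0 0;0.76 -0.038 0 0 0;0.76 -0.038 0 0 0'; python3 p.py; python3 -m creep '0.76 -0.002 0 0 0;0.76 -0.004 0 0 0;0.76 -0.006 0 0 0;0.76 -0.0075 0 0 0;0.76 -0.009 0 0 0;0.76 -0.009 0 0 0'; python3 p.py
```

```text
time_s: 55.75
ee_pos: [551.0, -191.9, 28.0]
tool_rot: [-2.245, -2.198, 0.0]
contact_force: [0.6, 0.1, 0.7]
grip_width: 20.3
grasp_force: 0.0
time_s: 56.88
ee_pos: [550.1, -230.2, 27.7]
tool_rot: [2.245, 2.197, -0.001]
contact_force: [0.3, 1.0, 0.9]
grip_width: 20.9
grasp_force: 0.0
t 56.88 tcp [ 550.1 -230.2   27.7] yaw 88.8 tilt [-0. -0. -1.] F [0.3 1.  0.9] w 20.9 g 0.0 q [-0.4   0.33 -0.23  1.01 -0.    1.2 ]
time_s: 57.62
ee_pos: [549.9, -239.0, 27.7]
tool_rot: [-2.245, -2.198, 0.0]
contact_force: [-0.5, 0.6, 0.3]
grip_width: 20.4
grasp_force: 0.4
t 57.62 tcp [ 549.9 -239.    27.7] yaw 88.8 tilt [-0. -0. -1.] F [-0.5  0.6  0.3] w 20.4 g 0.4 q [-0.41  0.34 -0.23  1.01 -0.    1.18]
```

```bash
python3 -m creep '0.76 0.004 0 0 0;0.76 0.015 0 0 0;0.76 0.025 0 0 0;0.76 0.025 0 -0.04 0;0.76 0.025 0 -0.08 0;0.76 0.025 0 -0.12 0;0.76 0.025 0 -0.12 0'; python3 p.py 565,-300,150,178.8
```

```text
time_s: 58.5
ee_pos: [552.4, -213.9, 151.7]
tool_rot: [2.24, 2.194, 0.004]
contact_force: [0.9, -0.6, -0.3]
grip_width: 20.8
grasp_force: 0.0
t 58.5 tcp [ 552.4 -213.9  151.7] yaw 88.8 tilt [ 0.006 -0.002 -1.   ] F [ 0.9 -0.6 -0.3] w 20.8 g 0.0 q [-0.37  0.26 -0.05  1.25 -0.    1.22]
565,-300,150,178.8 -> [-0.0859  0.0143  0.002 ] turn -90.0
```

```bash
python3 -m creep '0.76 -0.009 0.001 0 -10;0.76 -0.018 0.003 0 -20;0.76 -0.027 0.004 0 -30;0.76 -0.036 0.006 0 -40;0.76 -0.045 0.008 0 -50;0.76 -0.054 0.01 0 -60;0.76 -0.063 0.011 0 -70;0.76 -0.075 0.013 0 -80;0.76 -0.086 0.014 0 -90;0.76 -0.086 0.014 0 -90'; python3 -m creep '0.76 0 0 0 0;0.76 0 0 0 0'; python3 - <<'E'
from caps import *
f=grab_frame('wrist');run(f);np.save('pics/w4.npy',f,allow_pickle=True);save(f,'w4.png',(120,60,440,290),2.4)
E
python3 p.py
```

```text
time_s: 59.75
ee_pos: [562.4, -300.0, 146.6]
tool_rot: [-0.037, -3.14, -0.001]
contact_force: [0.9, 0.1, -0.0]
grip_width: 20.5
grasp_force: 0.0
time_s: 60.0
ee_pos: [562.6, -299.5, 147.6]
tool_rot: [-0.035, -3.141, -0.0]
contact_force: [-0.5, 0.5, 1.0]
grip_width: 20.6
grasp_force: 0.0
fence face x(y=-295) 582.5 yaw -1.25 n 30
blob px [282. 183.] 12119 xy [ 548.6 -298.1] size [96.1 66.1] yaw 89.2
t 60.05 tcp [ 562.7 -299.6  147.7] yaw 178.8 tilt [-0.  0. -1.] F [ 0.3 -0.2 -0.5] w 20.6 g 0.0 q [-0.49  0.35  0.06  1.28  0.   -0.47]
```

View pics/w4.png

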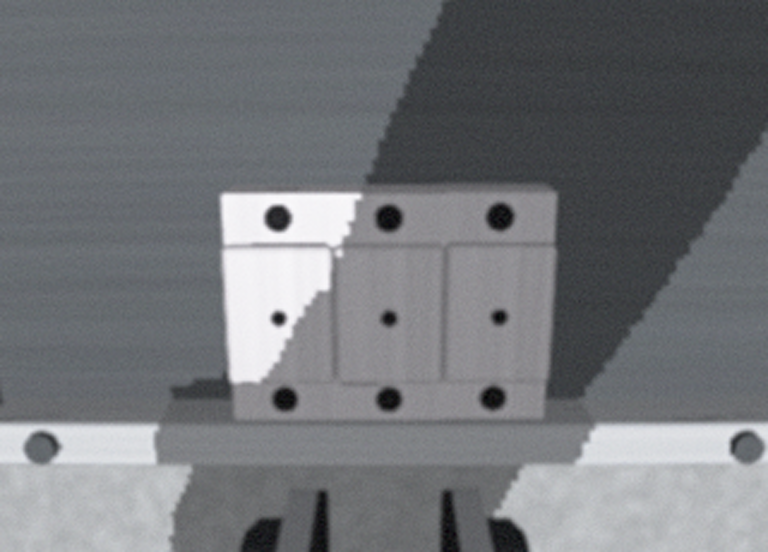

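The enlarged view shows the row closed and straight, with only hairline joints at columns 333 and 443 and the ends at the fence. A light press on the free ends will make sure all three caps touch the fence.

```bash
python3 -m creep '0.6 0.03 0 0 0;0.5 0.06 0 0.03 0;0.42 0.072 0.0015 0.07 0;0.42 0.072 0.0015 0.1 0;0.42 0.072 0.0015 0.115 0;0.42 0.072 0.0015 0.123 0;0.42 0.072 0.0015 0.123 0;0.42 0.072 0.0015 0.123 0'; python3 p.py 500,-298,24,178.8
```

```text
time_s: 61.05
ee_pos: [491.5, -297.5, 25.8]
tool_rot: [0.033, 3.14, -0.001]
contact_force: [0.7, -0.3, 1.1]
grip_width: 49.8
grasp_force: 0.0
t 61.05 tcp [ 491.5 -297.5   25.8] yaw 178.8 tilt [ 0.001 -0.001 -1.   ] F [ 0.7 -0.3  1.1] w 49.8 g 0.0 q [-0.54  0.29 -0.29  0.98  0.   -0.52]
500,-298,24,178.8 -> [-0.0085 -0.0003  0.0018] turn -0.0
```

```bash
python3 -m creep '0.42 -0.004 0 0 0;0.42 -0.008 0 0 0;0.42 -0.01 0 0 0;0.42 -0.01 0 0 0'; python3 -m creep '0.42 -0.001 0 0 0;0.42 -0.0015 0 0 0;0.42 -0.0015 0 0 0'; python3 -m creep '0.42 -0.001 0 0 0;0.42 -0.0015 0 0 0;0.42 -0.0015 0 0 0'
```

```text
time_s: 61.55
ee_pos: [501.0, -297.3, 24.8]
tool_rot: [0.033, 3.141, -0.0]
contact_force: [0.3, 0.3, -1.1]
grip_width: 49.5
grasp_force: 0.0
time_s: 61.92
ee_pos: [502.2, -297.3, 24.8]
tool_rot: [-0.033, -3.141, -0.0]
contact_force: [-1.2, -0.3, -0.4]
grip_width: 49.5
grasp_force: 0.0
time_s: 62.3
ee_pos: [503.8, -297.4, 24.8]
tool_rot: [0.033, 3.141, -0.0]
contact_force: [-0.3, -0.6, -0.4]
grip_width: 49.7
grasp_force: 0.0
```

```bash
python3 -m creep '0.42 -0.001 0 0 0;0.42 -0.001 0 0 0'; python3 -m creep '0.42 -0.001 0 0 0;0.42 -0.001 0 0 0'; python3 -m creep '0.42 -0.0007 0 0 0;0.42 -0.0007 0 0 0'
```

```text
time_s: 62.55
ee_pos: [504.8, -297.5, 24.8]
tool_rot: [0.033, 3.141, -0.0]
contact_force: [0.1, 0.3, -0.1]
grip_width: 49.2
grasp_force: 0.0
time_s: 62.8
ee_pos: [505.8, -297.4, 24.8]
tool_rot: [-0.033, -3.141, -0.0]
contact_force: [-0.0, -0.6, -0.6]
grip_width: 49.3
grasp_force: 0.0
time_s: 63.05
ee_pos: [506.0, -297.4, 24.8]
tool_rot: [-0.033, -3.141, 0.0]
contact_force: [-2.2, -1.1, 1.5]
grip_width: 49.4
grasp_force: 1.1
```

```bash
python3 -m creep '0.42 -0.0008 0 0 0;0.42 -0.0008 0 0 0'; python3 -m creep '0.42 0.005 0 0 0;0.6 0.008 0 0 0;0.8 0.008 0 0 0;1 0.008 0 0 0;1 0.008 0 0 0;1 0.008 0 0 0;1 0.003 0 0 0;1 0.001 0 0 0;1 0.001 0 0 0'; python3 -m creep '1 -0.001 0 0 0;1 -0.001 0 0 0'; python3 -m creep '1 -0.001 0 0 0;1 -0.001 0 0 0'
```

```text
time_s: 63.3
ee_pos: [506.1, -297.4, 24.7]
tool_rot: [-0.034, -3.139, 0.0]
contact_force: [-6.0, -1.0, 3.0]
grip_width: 49.7
grasp_force: 2.9
time_s: 64.42
ee_pos: [506.0, -297.5, 24.7]
tool_rot: [-0.033, -3.141, 0.0]
contact_force: [-2.5, -0.9, 0.5]
grip_width: 0.1
grasp_force: 1.0
time_s: 64.68
ee_pos: [506.1, -297.5, 24.7]
tool_rot: [-0.034, -3.139, 0.0]
contact_force: [-6.1, -0.9, 3.7]
grip_width: -0.3
grasp_force: 2.8
time_s: 64.92
ee_pos: [506.1, -297.5, 24.7]
tool_rot: [-0.034, -3.138, 0.0]
contact_force: [-8.6, 0.6, 4.5]
grip_width: 0.0
grasp_force: 4.5
```

```bash
python3 -m creep '1 0.005 0 0 0;1 0.02 0 0 0;1 0.02 0 -0.04 0;1 0.02 0 -0.1 0;1 0 0 -0.15 0;1 -0.04 0 -0.17 0;1 -0.06 0 -0.17 0;1 -0.06 0 -0.17 0;1 -0.06 0 -0.17 0'; python3 - <<'E'
from caps import *
f=grab_frame('wrist');run(f);save(f,'w5.png',(120,40,440,270),2.4)
E
python3 p.py 300,-50,300,178.8
```

```text
time_s: 66.05
ee_pos: [567.1, -298.6, 194.3]
tool_rot: [-0.033, -3.14, -0.001]
contact_force: [0.7, -0.3, -0.1]
grip_width: 0.3
grasp_force: 0.0
fence face x(y=-295) 586.2 yaw -1.18 n 21
blob px [278. 158.] 9334 xy [ 540.8 -298.1] size [96.5 80.9] yaw 88.3
t 66.1 tcp [ 567.  -298.7  194.5] yaw 178.8 tilt [-0.001  0.    -1.   ] F [-0.4  0.1 -1. ] w -0.2 g 0.0 q [-0.48  0.35  0.17  1.39 -0.   -0.46]
300,-50,300,178.8 -> [ 0.2724  0.2429 -0.1052] turn -0.0
```

View pics/w5.png

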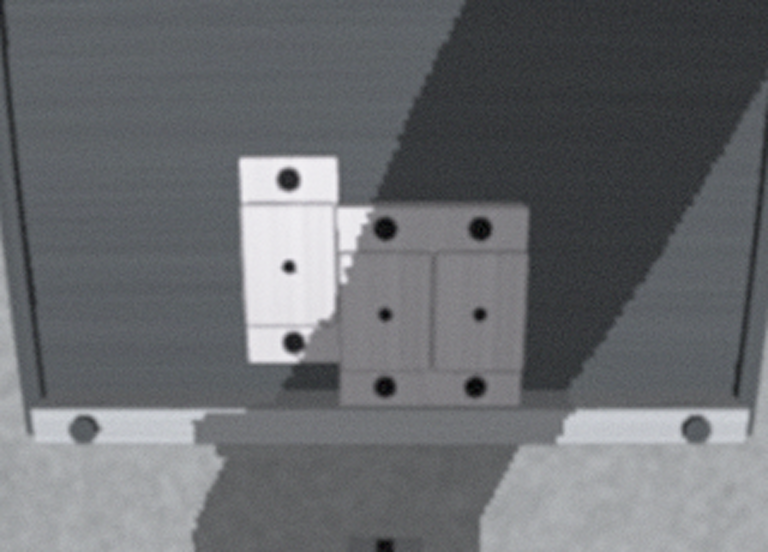

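The view shows cap0 knocked about 15 mm back from the fence (now at (289,260) in the crop) while I retreated. It is still square, and cap1 and cap2 are still in place. I'll push cap0 home on its free end and then close it sideways.

```bash
python3 - <<'E'
from h import *
f=grab_frame('wrist');C=cloud(f);z=C[...,2]
k=(z>33)&(z<41)&(C[...,0]<512)&(C[...,0]>450)&(C[...,1]<-290)&(C[...,1]>-370)
p=C[k];print(p[:,0].min(),p[:,1].min(),p[:,1].max())
E
python3 -m creep '1 0.03 -0.01 0 0;1 0.06 -0.02 0.01 0;1 0.088 -0.031 0.06 0;1 0.088 -0.031 0.11 0;1 0.088 -0.031 0.15 0;1 0.088 -0.031 0.168 0;1 0.088 -0.031 0.168 0;1 0.088 -0.031 0.168 0'; python3 p.py 500,-330.5,25,178.8
```

```text
499.07032439858284 -345.28585989085997 -313.90772510554524
time_s: 67.15
ee_pos: [479.8, -328.3, 28.0]
tool_rot: [0.033, 3.14, -0.001]
contact_force: [0.3, -0.3, -0.1]
grip_width: 0.2
grasp_force: 0.0
t 67.15 tcp [ 479.8 -328.3   28. ] yaw 178.8 tilt [ 0.001 -0.001 -1.   ] F [ 0.3 -0.3 -0.1] w 0.2 g 0.0 q [-0.6   0.3  -0.27  0.99 -0.   -0.58]
500,-330.5,25,178.8 -> [-0.0203 -0.0018  0.003 ] turn -0.0
```

```bash
python3 -m creep '1 -0.004 -0.0015 0.003 0;1 -0.008 -0.0015 0.003 0;1 -0.012 -0.0015 0.003 0;1 -0.016 -0.0015 0.003 0;1 -0.02 -0.0015 0.003 0;1 -0.024 -0.0015 0.003 0;1 -0.025 -0.0015 0.003 0;1 -0.025 -0.0015 0.003 0'; python3 -m creep '1 -0.001 0 0 0;1 -0.001 0 0 0'; python3 -m creep '1 -0.001 0 0 0;1 -0.001 0 0 0'
```

```text
time_s: 68.15
ee_pos: [504.8, -329.8, 23.7]
tool_rot: [0.033, 3.141, 0.0]
contact_force: [-0.7, 0.4, 0.2]
grip_width: -0.3
grasp_force: 0.0
time_s: 68.4
ee_pos: [505.4, -329.8, 23.7]
tool_rot: [-0.033, -3.141, -0.0]
contact_force: [-0.9, 0.2, -0.4]
grip_width: -0.1
grasp_force: 0.5
time_s: 68.65
ee_pos: [505.4, -329.8, 23.7]
tool_rot: [-0.034, -3.139, -0.0]
contact_force: [-5.2, 1.6, 1.7]
grip_width: -0.3
grasp_force: 2.6
```

```bash
python3 -m creep '1 0.005 0 0 0;1 0.02 0 0 0;1 0.02 0 -0.04 0;1 0.02 0 -0.08 0;1 0.02 0 -0.1 0;1 0.02 0 -0.1 0'; python3 caps.py; python3 p.py 549,-372,100,88.8
```

```text
time_s: 69.4
ee_pos: [486.9, -330.2, 125.7]
tool_rot: [0.034, 3.138, -0.003]
contact_force: [0.2, 0.8, -0.4]
grip_width: -0.2
grasp_force: 0.0
fence face x(y=-295) 576.7 yaw -6.28 n 8
blob px [345. 282.] 6943 xy [ 547.9 -297.9] size [96.5 65.4] yaw 89.3
t 69.45 tcp [ 486.3 -329.7  124. ] yaw 178.8 tilt [ 0.001 -0.001 -1.   ] F [-0.5  0.2 -1.1] w -0.1 g 0.0 q [-0.6   0.26 -0.11  1.2   0.   -0.57]
549,-372,100,88.8 -> [-0.0635 -0.0409  0.0241] turn 90.0
```

```bash
python3 -m creep '0.9 -0.007 -0.006 0 10;0.8 -0.014 -0.012 0 20;0.76 -0.021 -0.018 0 30;0.76 -0.028 -0.024 0 40;0.76 -0.035 -0.03 0 50;0.76 -0.042 -0.036 0 60;0.76 -0.049 -0.041 0 70;0.76 -0.056 -0.041 0.01 80;0.76 -0.0635 -0.041 0.02 90;0.76 -0.0635 -0.041 0.024 90'; python3 -m creep '0.76 0 0 0.025 0;0.76 0 0 0.05 0;0.76 0 0 0.055 0;0.76 0 0 0.055 0'; python3 p.py 549,-366,27,88.8
```

```text
time_s: 70.7
ee_pos: [548.3, -371.2, 97.1]
tool_rot: [-2.24, -2.198, 0.001]
contact_force: [-1.4, -0.2, -0.3]
grip_width: 20.3
grasp_force: 0.0
time_s: 71.2
ee_pos: [548.7, -371.8, 44.7]
tool_rot: [-2.243, -2.199, 0.0]
contact_force: [-0.3, 0.4, 0.3]
grip_width: 20.2
grasp_force: 0.0
t 71.2 tcp [ 548.7 -371.8   44.7] yaw 88.9 tilt [-0.001  0.    -1.   ] F [-0.3  0.4  0.3] w 20.2 g 0.0 q [-0.6   0.44 -0.04  1.1  -0.    1.  ]
549,-366,27,88.8 -> [0.0058 0.0002 0.0177] turn 0.1
```

```bash
python3 -m creep '0.76 0 0 0.01 0.1;0.76 0 0 0.0175 0.1;0.76 0.005 0 0.0175 0.1;0.76 0.01 0 0.0175 0.1;0.76 0.012 0 0.0175 0.1;0.76 0.014 0 0.0175 0.1;0.76 0.0155 0 0.0175 0.1;0.76 0.0165 0 0.0175 0.1;0.76 0.0165 0 0.0175 0.1'; python3 -m creep '0.76 -0.004 0 0 0;0.76 -0.014 0 0 0;0.76 -0.02 0 0 0;0.76 -0.02 0 -0.04 0;0.76 -0.02 0 -0.08 0;0.76 -0.02 0 -0.12 0;0.76 -0.02 0 -0.12 0'; python3 p.py 567,-298,194,178.8
```

```text
time_s: 72.32
ee_pos: [549.6, -355.8, 27.6]
tool_rot: [2.246, 2.195, -0.001]
contact_force: [-0.3, -2.6, 1.4]
grip_width: 20.4
grasp_force: 1.1
time_s: 73.2
ee_pos: [550.6, -376.9, 151.4]
tool_rot: [2.242, 2.191, 0.002]
contact_force: [0.6, 0.3, -0.3]
grip_width: 20.4
grasp_force: 0.0
t 73.2 tcp [ 550.6 -376.9  151.4] yaw 88.7 tilt [ 0.006 -0.004 -1.   ] F [ 0.6  0.3 -0.3] w 20.4 g 0.0 q [-0.6   0.4   0.14  1.31  0.    0.99]
567,-298,194,178.8 -> [ 0.0791  0.0148 -0.0428] turn -90.1
```

```bash
python3 -m creep '0.76 0.009 0.002 -0.005 -10;0.76 0.018 0.004 -0.01 -20;0.76 0.027 0.005 -0.015 -30;0.76 0.036 0.006 -0.02 -40;0.76 0.045 0.008 -0.025 -50;0.76 0.054 0.01 -0.03 -60;0.76 0.063 0.012 -0.035 -70;0.76 0.072 0.014 -0.04 -80;0.76 0.079 0.015 -0.043 -90;0.76 0.079 0.015 -0.043 -90'; python3 -m creep '0.76 0 0 0 0;0.76 0 0 0 0'; python3 - <<'E'
from caps import *
f=grab_frame('wrist');run(f);save(f,'w6.png',(120,40,440,270),2.4)
E
python3 p.py 330,-60,300,178.8
```

```text
time_s: 74.45
ee_pos: [565.8, -296.5, 189.4]
tool_rot: [-0.038, -3.14, -0.001]
contact_force: [0.4, 0.4, 0.6]
grip_width: 20.5
grasp_force: 0.0
time_s: 74.7
ee_pos: [565.6, -297.0, 189.8]
tool_rot: [-0.039, -3.141, -0.0]
contact_force: [-0.3, -0.2, 0.9]
grip_width: 20.5
grasp_force: 0.0
fence face x(y=-295) 582.6 yaw -1.29 n 30
blob px [279. 167.] 9265 xy [ 548.9 -297.1] size [96.2 66.3] yaw 88.7
t 74.75 tcp [ 565.7 -297.   189.9] yaw 178.6 tilt [-0.001  0.    -1.   ] F [-0.2 -0.4 -0.9] w 19.8 g 0.0 q [-0.48  0.35  0.15  1.38 -0.   -0.46]
330,-60,300,178.8 -> [ 0.2414  0.2312 -0.1099] turn -0.2
```

View pics/w6.png

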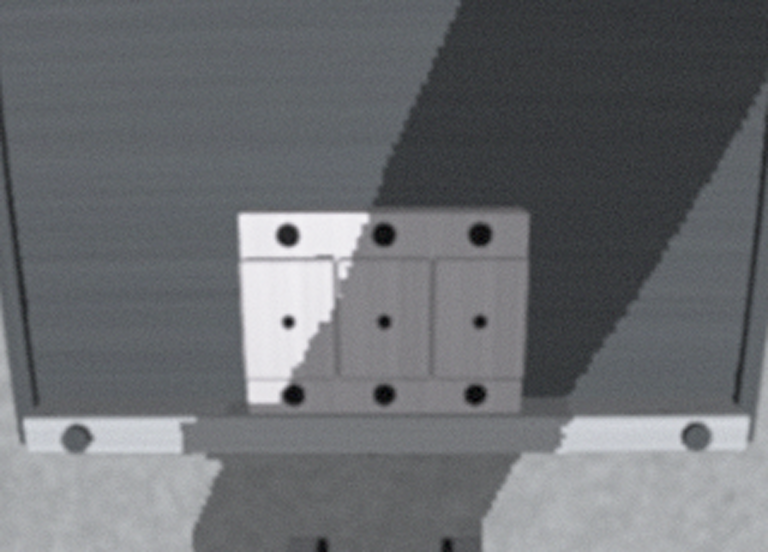

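```bash
python3 -m creep '0.76 0 0 -0.03 0;0.76 0.05 -0.026 -0.06 0;0.76 0.1 -0.052 -0.06 0;0.76 0.15 -0.078 -0.06 0;0.76 0.2 -0.104 -0.06 0;0.76 0.25 -0.13 -0.06 0;0.76 0.3 -0.156 -0.06 0;0.76 0.35 -0.18 -0.06 0;0.76 0.35 -0.18 -0.06 0;0.76 0.35 -0.18 -0.06 0'; python3 -m creep '0.76 0 0 0 0;0.76 0 0 0 0;0.76 0 0 0 0;0.76 0 0 0 0'; python3 - <<'E'
from caps import *
f=grab_frame('top');run(f);save(f,'top2.png')
E
python3 p.py; sed -i "s/grab_frame('wrist')/grab_frame('top')/" held.py; python3 held.py 2>&1 | grep groove
```

```text
time_s: 76.0
ee_pos: [211.7, -468.8, 250.3]
tool_rot: [0.038, 3.141, 0.0]
contact_force: [0.5, -0.2, 0.1]
grip_width: 20.6
grasp_force: 0.0
time_s: 76.5
ee_pos: [212.2, -468.5, 250.2]
tool_rot: [-0.035, -3.141, -0.0]
contact_force: [-0.1, -0.2, 0.1]
grip_width: 20.5
grasp_force: 0.0
fence face x(y=-295) 584.0 yaw -1.53 n 23
blob px [383. 202.] 954 xy [ 548.5 -296.4] size [98.2 66.6] yaw 88.8
t 76.55 tcp [ 212.1 -468.6  250.3] yaw 178.7 tilt [-0.  0. -1.] F [ 0.6  0.3 -0.5] w 20.4 g 0.0 q [-1.15  0.11 -0.02  1.44 -0.   -1.12]
```

View pics/top2.png

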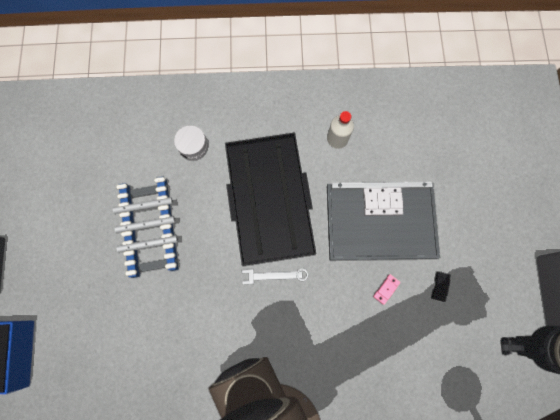

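The final top view shows three shafts on the rack at about (143,205), (145,225) and (148,244), and a closed row of caps at the fence at (383,202). The piston, bottle, spanner and look-alikes haven't moved. I'll do one numeric check of the shafts.

```bash
sed -i '/^q=L/,/slope y/d' held.py; python3 held.py
```

```text
groove -2 396 x -52.2 y [-73.8  73.9] top z [57.9 62. ] slope 0.015
groove 0 398 x -3.2 y [-73.9  73.6] top z [57.4 61.9] slope -0.008
groove 2 388 x 46.7 y [-74.4  73.5] top z [57.6 62. ] slope -0.005
```

Each shaft is centred to within 1 mm and level in its groove (the tops read about 59 mm), so I'm handing the job in.

```bash
python3 -c "from bench import close_job; print(close_job())"
```

```text
the job is handed in; nothing more can be done
None
```

The job is handed in: all three rocker shafts lie centred in alternate rack grooves, and the three caps stand in original order as a closed, square row against the fence, after I pushed cap0 back when it was knocked aside mid-run.

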